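# Gauge the bore of a drive roller and set the depth pointer

## Robot

A 6-joint arm with a two-finger parallel gripper is mounted at the origin on the work surface. World frame = base frame: x ahead of the robot, y to its left, z up, the work surface at z = 0. Lengths are in m, angles in rad, forces in N, time in s.
With the tool pointing down it reaches from about 0.275 to 1 m from the base axis. Payload 8.4 kg.
Tool frame: the origin (TCP) lies between the finger pads; the fingertips stand 17 mm ahead of it and the grasp point (between the pads) lies 2 mm behind it; z points along the fingers, x is the direction in which the jaws open and shut, and the axes are right-handed (so a half turn about z gives the same grasp; the last joint's range is limited). The gripper opens to 85 mm and grips with 20 to 120 N. Pads are 22 mm wide; open, the fingers measure 114 mm over their backs; the gripper's body (76 mm by 85 mm) begins 54 mm behind the grasp point. The pads swing forward as they close: fully open they stand 13 mm farther back than shut.
Start: joints at [1.283, 0.353, 1.633, -0, 1.155, -0.002], TCP at [0.176, 0.6, 0.248] pointing down, gripper open.
Joint ranges: [-2.63, 2.63], [-0.92, 2.1], [0.06, 2.66], [-1.3, 4.44], [0, 2.69], [-3.02, 3.02]. Speed limits (rad/s): [2.22, 2.22, 2.79, 3.14, 3.14, 3.14].

## Interface

Orientations are given as [roll, pitch, yaw] about the fixed x, y, z axes, in that order (R = Rz(yaw) Ry(pitch) Rx(roll)).
In Python, from workcell import arm, get_image, ticket gives the robot as it stands.
- The arm moves only by the tool step_arm, never from a script. Its arguments are lists of equal length, an entry for each row: "linear": the shift along the tool's x, y, z in units of 40 mm (1.0 is 40 mm), a list of three; "turn": the turn, a rotation vector about the tool's x, y, z in units of 6 degrees (1.0 is 6 degrees), a list of three. A call has 1 to 12 rows; each row shifts and turns the commanded pose from where the row before left it, along the tool's axes as they then stand; what a row does not reach is not made up. A row lasts 1/10 s, in which the tool goes at most 50 mm and 8.59 degrees, less where a joint would pass 70% of its speed; a pose out of reach is approached as far as the arm can. A call is refused whole if a number of a shift passes 1 or a number of a turn 1, either way. A call with a gripper value outside its range is refused whole. "gripper" is the closure in counts, from 0 (fully open) to 255 (shut), set as the call begins (left out, the last holds). The fingers move at their own pace and stop on an object; the grip force is fixed at half the most. Time passes only in rows, so rows that do not move let the fingers close. It gives the time, the measured TCP pose, the force and the opening at its end, in the units of the state.
- arm.observe(): the state, without advancing time (a new reading comes with each control period).
- get_image(name): name is "side" or "top" or "wrist"; returns a dict with "color" (384x512x3 uint8, blue, green, red), "K" (3x3 intrinsics, pixels), "pose" (4x4, takes a point from camera to world coordinates). Camera axes: x right, y down, z forward; pixel columns grow to the right and rows downward; lengths in m; the calibration is good to about 2 mm. A picture is of the moment at which its call begins. There is no depth.
- ticket.sign_off(): hands the job in, once; it reports no verdict.
The state is a dict: "clock": time; "joint_pos": joint angles; "joint_vel": joint speeds; "effort": joint torques, N m; "ee_pos": TCP position; "eef_rot": TCP orientation; "ft_force": force on the tool from outside, world axes, zero at the start; "torque": the same for the moment, N m; "finger_gap": finger opening in m.
Only numpy, scipy, OpenCV 4.12 (cv2) and the standard library are available. Lean on these libraries where they do the work, as an engineer would, in place of code of your own. Each camera call takes 0.05 s, during which the arm holds its last target.

## Task

Find out by feel how deep the bore of the orange drive roller is: take the depth gauge from its black rest, stand it flat on the roller's face with its rod centred in the bore, then push the rod down gently until it just bottoms on the rubber buffer in the bore, and leave the gauge standing there with the rod down. After that, slide the red pointer on the setting post down to the same depth as the gauge shows, let go of it, and disturb none of the spare parts and tools lying about.

Things in the scene. Friction and masses are not known exactly. Their poses are not given: they have to be found in the camera images.
- gauge: Loose aluminium depth gauge, 0.27 kg. Origin: centre of the foot's underside, z up along the rod. Foot 70 x 30 x 14 mm (long along x); on it a square sleeve 24 x 24 mm, 14 to 50 mm above the underside (sides along x, y): grip it at about 42 mm, as the rod's knob reaches up to 91 mm at the start. Stands on a black rest 80 x 46 x 30 mm, the tip of its 8 mm rod in a 16 mm hole of the rest.
- rod (a joint): Reading of the gauge in m: how far the rod's flat tip stands out below the foot's underside (0 = flush, range 0 to 0.038); starts at 0.005 to 0.008, grows as the rod is pushed down. The rod slides with a steady drag of about 5 N and stays where it is left; a push rising clearly above that means that the tip has met something.
- rod_top (a point): Centre of the top of the rod's black knob (18 mm wide, 8 mm thick), the place to push. It stands 96 mm above the foot's underside less the reading (marks every 5 mm on the rod).
- rod_tip (a point): Centre of the rod's flat lower end (hidden once in the bore); axes as the gauge's.
- roller: Fixed drive roller on a pedestal: orange tyre 100 mm in diameter between 50 and 98.5 mm height, cream flange 128 mm in diameter below it, flat cream face 68 mm in diameter at 100 mm above the bench. Origin: on its axis at bench level. Upright.
- bore (a point): Centre of the bore's mouth in the roller's face, 100 mm above the bench. Bore 12 mm in diameter, upright. A fixed shaft end capped with a firm rubber buffer blocks it; the buffer's top lies at an unknown depth, 16 to 34 mm below the face, and gives about 1 mm for each 6 N, 5 mm at most. The rod must not be pressed on it with more than 25 N.
- pointer (a joint): Setting of the red pointer in m: how far its upper edge has been slid down from zero (range 0 to 0.045); 0 = level with the roller's face, 100 mm above the bench. Starts at 0 to 0.008. Slides straight up and down on the white post with about 4 N of drag and stays where left. Set right, it equals the depth of the buffer's top and is level with it.
- pointer_edge (a point): On the upper face of the red pointer arm (reading edge, against marks every 5 mm on the white post), under the grip stud's centre; x points along the arm to the post, z up. Arm 34 mm wide, 12 mm thick; the white post, 20 mm square and 150 mm high, stands 70 mm from the stud along x.
- stud_top (a point): Centre of the top of the black grip stud on the pointer arm: upright, 14 mm in diameter, 40 mm tall above the arm. Pinch it from above to slide the pointer.
- spare_roller: Loose spare roller, orange, 72 mm in diameter, 53 mm high over its pin; bystander. Origin: centre of its underside.
- bobbin: Loose copper bobbin with cream ends, 40 mm in diameter, 42 mm high; bystander. Origin: centre of its underside.
- screwdriver: Loose screwdriver with a red handle, lying flat along its x; bystander. Origin: underside near its middle.
There are look-alikes about, which are no part of the job. Several things look just like the roller: the one meant starts farthest to the robot's left.

How it is judged:
By the outcome, as a careful person would: the job done as asked, in the order asked, and still so for the second after the job is handed in, with the robot touching nothing.
It also fails if it takes over 58 s, if anything falls off the work surface, if the arm or the gripper's body presses on something with over 40 N, if the wrist force passes 120 N, or if a joint passes its speed limit or range.

## Working session

There is one attempt and no reset: what is moved stays moved. The work goes in short steps, Python scripts to look and compute and a tool call to move; the robot and the scene stay as the last step left them, time stands still between calls to the robot, and variables do not carry over. Pictures are saved under pics/ and viewed, and the job is handed in when it is done.

Besides the shell and the picture viewer there is one more tool, called after ">>>" as name(argument=value, ...) on one line, values as JSON. step_arm: Moves the arm, as the interface text tells. Its arguments: {"type":"object","properties":{"linear":{"type":"array"},"turn":{"type":"array"},"gripper":{"type":"number"}},"required":["linear","turn"]}

```bash
mkdir -p pics; ls
python3 - <<'E'
from workcell import arm,get_image
import cv2,numpy as np
s=arm.observe()
for k,v in s.items(): print(k,v)
for n in ("side","top","wrist"):
    d=get_image(n); cv2.imwrite(f"pics/{n}0.png",d["color"]); np.savez(f"pics/{n}0.npz",K=d["K"],pose=d["pose"]); print(n,d["K"].round(1).tolist(),d["pose"].round(4).tolist())
E
```

```text
pics
clock 0.0
joint_pos [ 1.28259884e+00  3.53659886e-01  1.63415394e+00  1.99812121e-06
  1.15518399e+00 -2.39271284e-03]
joint_vel [-0.00085571  0.00143794 -0.00084254 -0.00082305  0.00084797 -0.00032954]
effort [-6.71200542e-04 -6.05254054e+01 -3.42082357e+01 -1.38717905e-04
  9.29360715e-03  3.81022190e-06]
ee_pos [0.17607054 0.59920794 0.24754585]
eef_rot [-3.14158746e+00  1.40516060e-03  1.28499074e+00]
ft_force [-0.24363306 -0.16939191 -0.20220952]
torque [ 0.03521425  0.01421221 -0.03359239]
finger_gap 0.08558869481077515
side [[492.9, 0.0, 259.3], [0.0, 492.9, 181.8], [0.0, 0.0, 1.0]] [[0.9942, -0.0705, 0.0808, 0.4205], [-0.107, -0.6982, 0.7079, -0.8003], [0.0065, -0.7124, -0.7017, 0.8539], [0.0, 0.0, 0.0, 1.0]]
top [[412.0, 0.0, 256.7], [0.0, 412.0, 184.4], [0.0, 0.0, 1.0]] [[-0.0202, -0.9889, 0.1475, 0.3766], [-0.9998, 0.019, -0.0091, -0.0452], [0.0062, -0.1477, -0.989, 1.0754], [0.0, 0.0, 0.0, 1.0]]
wrist [[291.4, 0.0, 251.5], [0.0, 291.4, 191.0], [0.0, 0.0, 1.0]] [[0.282, 0.9236, 0.2598, 0.1096], [0.9594, -0.2714, -0.0765, 0.6182], [-0.0001, 0.2708, -0.9626, 0.3733], [0.0, 0.0, 0.0, 1.0]]
```

View pics/side0.png

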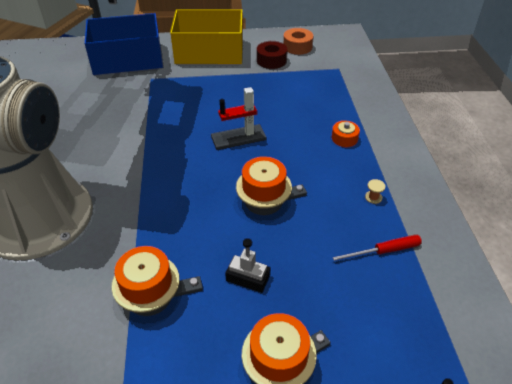

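View pics/top0.png

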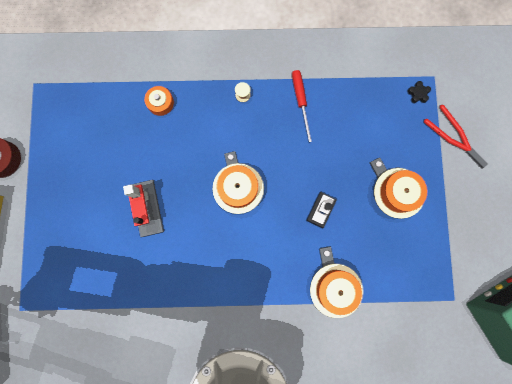

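View pics/wrist0.png

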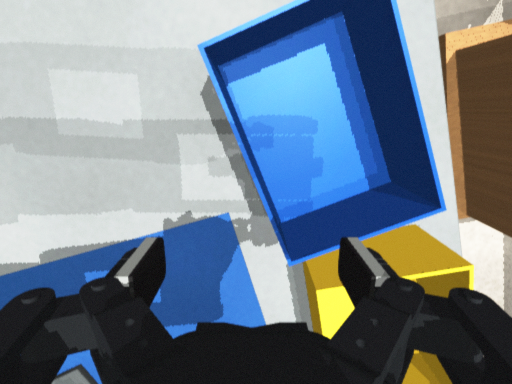

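The side view shows three look-alike rollers at (264,178), (143,275) and (279,345), plus the spare roller at (346,132). In the top view these are at (238,186), (337,291), (401,192) and (158,99). The gauge is at side (248,265) / top (321,209). The pointer is at side (238,112) / top (140,205). In the top view left is +y, so the roller I want is top (238,186) / side (264,178).

```bash
cat > h.py <<'E'
import numpy as np,cv2
from scipy.spatial.transform import Rotation as R
from workcell import arm,get_image
def ray(K,P,uv):
    d=P[:3,:3]@np.linalg.inv(K)@np.array([uv[0],uv[1],1.]); return P[:3,3],d/np.linalg.norm(d)
def plane(K,P,uv,z):
    o,d=ray(K,P,uv); return o+d*(z-o[2])/d[2]
def tri(obs):
    A=np.zeros((3,3));b=np.zeros(3)
    for K,P,uv in obs:
        o,d=ray(K,P,uv);M=np.eye(3)-np.outer(d,d);A+=M;b+=M@o
    p=np.linalg.solve(A,b)
    res=[np.linalg.norm((np.eye(3)-np.outer(ray(*x)[1],ray(*x)[1]))@(p-x[0 if 0 else 1][:3,3])) for x in obs]
    return p,res
def proj(K,P,X):
    c=P[:3,:3].T@(np.asarray(X)-P[:3,3]); q=K@c; return q[:2]/q[2]
def load(n):
    z=np.load(f"pics/{n}.npz"); return cv2.imread(f"pics/{n}.png"),z["K"],z["pose"]
def snap(n,name):
    d=get_image(n); cv2.imwrite(f"pics/{name}.png",d["color"]); np.savez(f"pics/{name}.npz",K=d["K"],pose=d["pose"]); return d["color"],d["K"],d["pose"]
def crop(im,name,x0,y0,x1,y1,f):
    cv2.imwrite(f"pics/{name}.png",cv2.resize(im[y0:y1,x0:x1],None,fx=f,fy=f,interpolation=cv2.INTER_CUBIC))
def state():
    s=arm.observe(); print("t",round(s["clock"],2),"p",s["ee_pos"].round(4),"rpy",s["eef_rot"].round(3),"q",s["joint_pos"].round(2),"F",s["ft_force"].round(1),"gap",round(s["finger_gap"],4)); return s
E
python3 - <<'E'
from h import *
a,_,_=load("side0");b,_,_=load("top0")
A=cv2.resize(a[80:300,200:300],None,fx=3.5,fy=2.7*1,interpolation=cv2.INTER_CUBIC)
crop(a,"c1",200,70,300,220,5)
crop(a,"c2",215,225,285,300,8)
crop(b,"c3",110,150,270,250,5)
crop(b,"c4",295,180,345,235,10)
E
```

```text
(no output)
```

View pics/c1.png

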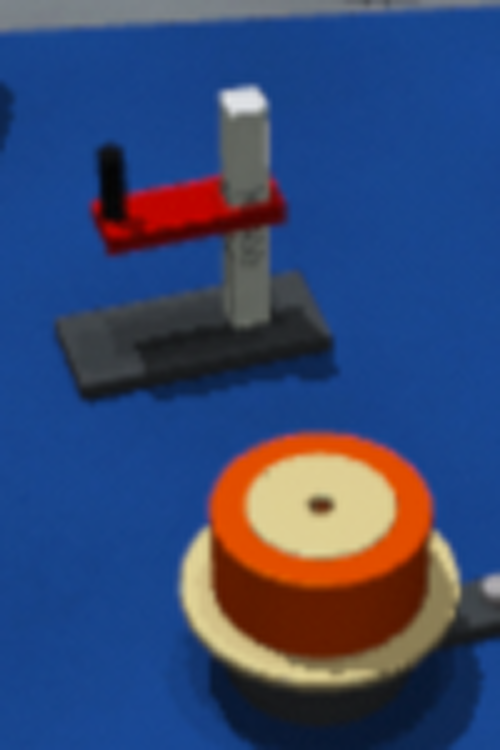

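View pics/c2.png

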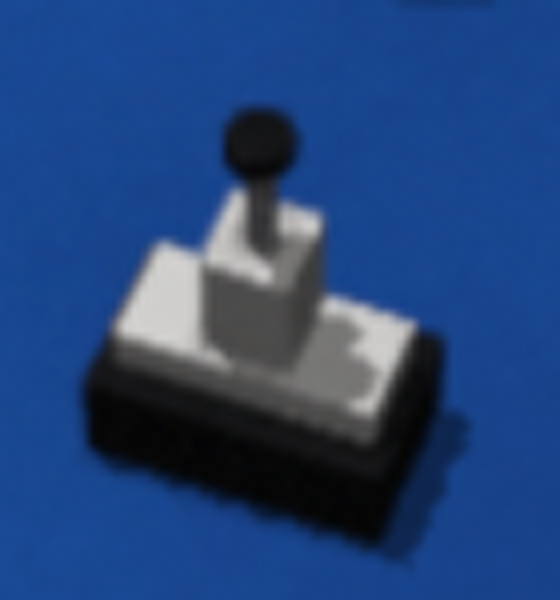

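View pics/c3.png

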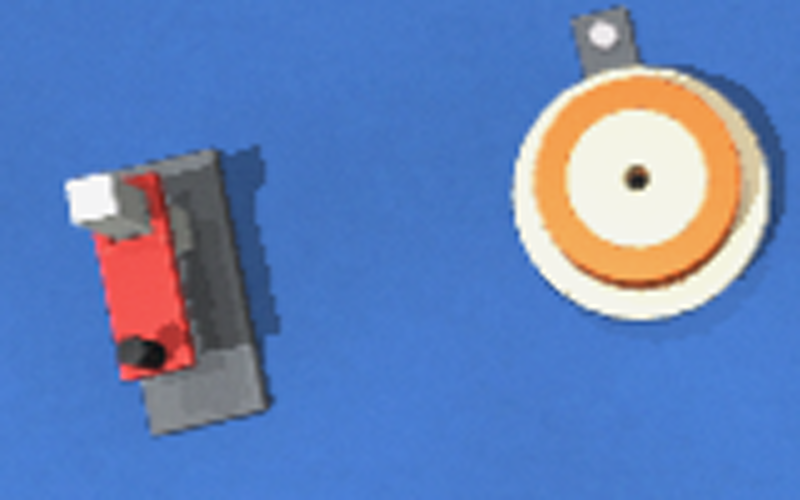

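View pics/c4.png

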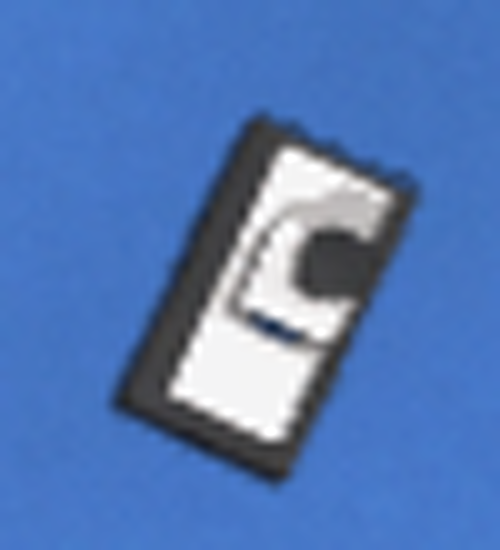

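Run:
```python
from h import *
_,Ks,Ps=load("side0");_,Kt,Pt=load("top0")
for n,s,t in [("bore",(263.5,170.2),(236.8,185.2)),("knob",(247.3,241),(328.6,205.9)),("stud",(222,100),(136.5,220)),("rollerR",(279.5,340),(406,190)),("rollerN",(141.5,267),(340,293)),
 ("spare",(347,127),(157,98)),("bobbin",(376,185),(242,90))]:
    p,r=tri([(Ks,Ps,s),(Kt,Pt,t)]); print(n,p.round(4),np.round(r,4), "az",np.degrees(np.arctan2(p[1],p[0])).round(1),np.hypot(p[0],p[1]).round(3))
# gauge foot top corners z~.044 from top crop c4
c=[(285,145),(395,190),(285,440),(170,395)]
q=np.array([plane(Kt,Pt,(295+x/10-.5,180+y/10-.5),.044) for x,y in c]); print(q.round(4)); print(np.linalg.norm(np.diff(q,axis=0),axis=1), q.mean(0))
d=q[0]-q[3]+q[1]-q[2]; print("gauge long yaw",np.degrees(np.arctan2(d[1],d[0])))
# pointer arm red edges z~.1
a=plane(Kt,Pt,(110+192/5,150+370/5),.1);b=plane(Kt,Pt,(110+160/5,150+172/5),.1);print("ptr yaw",np.degrees(np.arctan2(*(b-a)[[1,0]])),a,b)
state()
```

```text
bore [ 0.5205 -0.0066  0.1026] [0.0002 0.0002] az -0.7 0.521
knob [ 0.465  -0.2196  0.1242] [0.0001 0.0001] az -25.3 0.514
stud [0.4409 0.2206 0.1372] [0.0008 0.0008] az 26.6 0.493
rollerR [ 0.5012 -0.4114  0.0996] [0.0005 0.0005] az -39.4 0.648
rollerN [ 0.2658 -0.2411  0.0998] [0.0005 0.0005] az -42.2 0.359
spare [0.7661 0.2016 0.0414] [0.0016 0.0016] az 14.7 0.792
bobbin [ 0.7824 -0.0212  0.0438] [0.001 0.001] az -1.6 0.783
[[ 0.5028 -0.2215  0.044 ]
 [ 0.4908 -0.2488  0.044 ]
 [ 0.4286 -0.2183  0.044 ]
 [ 0.4403 -0.19    0.044 ]]
[0.02976837 0.06933467 0.03066286] [ 0.46562062 -0.21962662  0.044     ]
gauge long yaw -26.473280804143293
ptr yaw 10.189998037486546 [0.43273417 0.20294448 0.1       ] [0.52742611 0.21996519 0.1       ]
t 0.15 p [0.1761 0.5993 0.2477] rpy [-3.142e+00  1.000e-03  1.285e+00] q [ 1.28  0.35  1.63  0.    1.16 -0.  ] F [-0.3  0.4 -0.1] gap 0.0851
```

Triangulated heights agree with the text: bore 0.103, knob about 0.124, stud about 0.137, and the gauge foot measures 69x30 mm. I choose the roller at y=-0.007, since the others are at y=-0.24 and -0.41. Next I sweep in an arc towards the pointer, roller and gauge, taking wrist pictures on the way.

>>> step_arm(linear=[[-0.3,1,0],[-0.3,1,0],[-0.3,1,0],[-0.3,1,0],[-0.3,1,0],[-0.3,1,0],[-0.3,0.95,0],[-0.3,0.95,0],[-0.3,0.9,0],[-0.3,0.9,0],[-0.3,0.85,0],[-0.3,0.85,0]], turn=[[0,0,0.65],[0,0,0.65],[0,0,0.65],[0,0,0.65],[0,0,0.65],[0,0,0.65],[0,0,0.65],[0,0,0.65],[0,0,0.65],[0,0,0.65],[0,0,0.65],[0,0,0.65]])

```text
clock: 1.35
ee_pos: [0.4448, 0.2201, 0.2482]
eef_rot: [3.142, 0.0, 0.465]
ft_force: [0.2, 0.1, -0.9]
finger_gap: 0.0856
```

Run:
```python
from h import *
s=state(); snap("wrist","w1")
```

```text
t 1.35 p [0.4448 0.2201 0.2482] rpy [3.142 0.    0.465] q [ 0.46  0.15  1.9  -0.    1.09 -0.01] F [ 0.2  0.1 -0.9] gap 0.0856
```

View pics/w1.png

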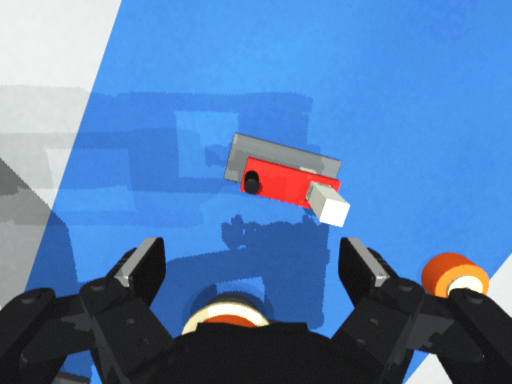

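The stud top is at (251,184), the post top at (331,207), and the base lies along the arm. On to the roller.

>>> step_arm(linear=[[0.05,0.85,0],[0.05,0.85,0],[0.05,0.85,0],[0.05,0.87,0],[0.05,0.87,0],[0.05,0.88,0],[0.05,0.88,0]], turn=[[0,0,0.65],[0,0,0.65],[0,0,0.65],[0,0,0.65],[0,0,0.65],[0,0,0.65],[0,0,0.65]])

```text
clock: 2.1
ee_pos: [0.5201, -0.0078, 0.2482]
eef_rot: [-3.142, 0.0, -0.011]
ft_force: [0.8, -0.9, 0.2]
finger_gap: 0.0855
```

Run:
```python
from h import *
s=state(); snap("wrist","w2")
```

```text
t 2.1 p [ 0.5201 -0.0078  0.2482] rpy [-3.142  0.    -0.011] q [-0.02  0.19  1.86  0.    1.1  -0.01] F [ 0.8 -0.9  0.2] gap 0.0855
```

>>> step_arm(linear=[[-0.05,0.95,0],[-0.05,0.95,0],[-0.05,0.95,0],[-0.05,0.95,0],[-0.05,0.95,0],[-0.05,0.95,0]], turn=[[0,0,0.7],[0,0,0.7],[0,0,0.7],[0,0,0.7],[0,0,0.7],[0,0,0.7]])

```text
clock: 2.75
ee_pos: [0.4646, -0.2276, 0.2482]
eef_rot: [-3.142, -0.0, -0.451]
ft_force: [1.2, 0.4, -0.3]
finger_gap: 0.0853
```

Run:
```python
from h import *
s=state(); snap("wrist","w3")
```

```text
t 2.75 p [ 0.4646 -0.2276  0.2482] rpy [-3.142 -0.    -0.451] q [-0.46  0.19  1.86  0.    1.09 -0.01] F [ 1.2  0.4 -0.3] gap 0.0853
```

View pics/w2.png

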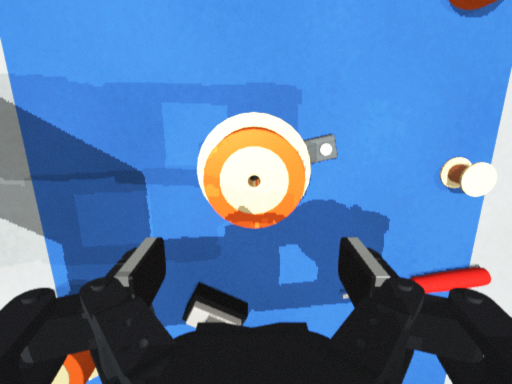

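View pics/w3.png

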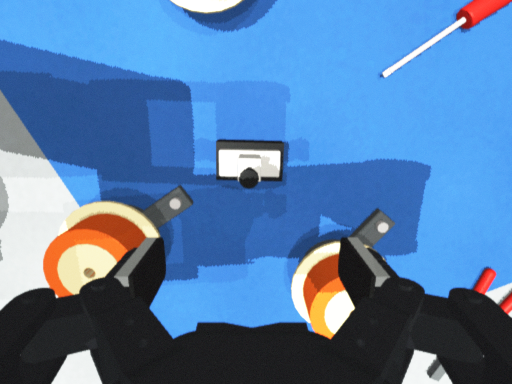

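w2 shows the bore at about (254,181) and the flange tab at (325,150). w3 shows the gauge foot around (252,160) and the knob at (249,178).

Run:
```python
from h import *
im,K,P=load("w3")
def comp(mask,near):
    n,l,st,c=cv2.connectedComponentsWithStats(mask.astype(np.uint8))
    i=min(range(1,n),key=lambda i:np.hypot(*(c[i]-near))+ (1000 if st[i,4]<8 else 0)); return l==i,c[i],st[i]
hsv=cv2.cvtColor(im,cv2.COLOR_BGR2HSV)
blue=(hsv[...,0]>95)&(hsv[...,0]<130)&(hsv[...,1]>100)
white=(hsv[...,1]<60)&(hsv[...,2]>120)
m,c,s=comp(white,(252,158)); print("white",c,s)
crop(im,"c5",205,125,300,200,8)
im2,K2,P2=load("w2"); crop(im2,"c6",205,110,305,230,6)
h2=cv2.cvtColor(im2,cv2.COLOR_BGR2HSV)
face=(h2[...,2]>150)&(h2[...,1]<70); m,c,s=comp(face,(254,181)); print(c,s)
# face ellipse
ct=max(cv2.findContours(m.astype(np.uint8),cv2.RETR_EXTERNAL,cv2.CHAIN_APPROX_NONE)[0],key=len); e=cv2.fitEllipse(ct);print(e, plane(K2,P2,e[0],.1))
inner=(~m)[170:192,243:265]; ys,xs=np.nonzero(inner); print(xs.mean()+243,ys.mean()+170,len(xs),plane(K2,P2,(xs.mean()+243,ys.mean()+170),.1))
```

```text
white [248.69172932 162.01253133] [ 218  149   63   33 1596]
[253.80357143 178.97423888] [ 220  147   68   67 3416]
((253.81878662109375, 178.97677612304688), (64.53050231933594, 68.02384185791016), 99.69668579101562) [ 0.52182885 -0.0043864   0.1       ]
253.64227642276424 180.59349593495935 123 [ 0.52164408 -0.00598726  0.1       ]
```

View pics/c5.png

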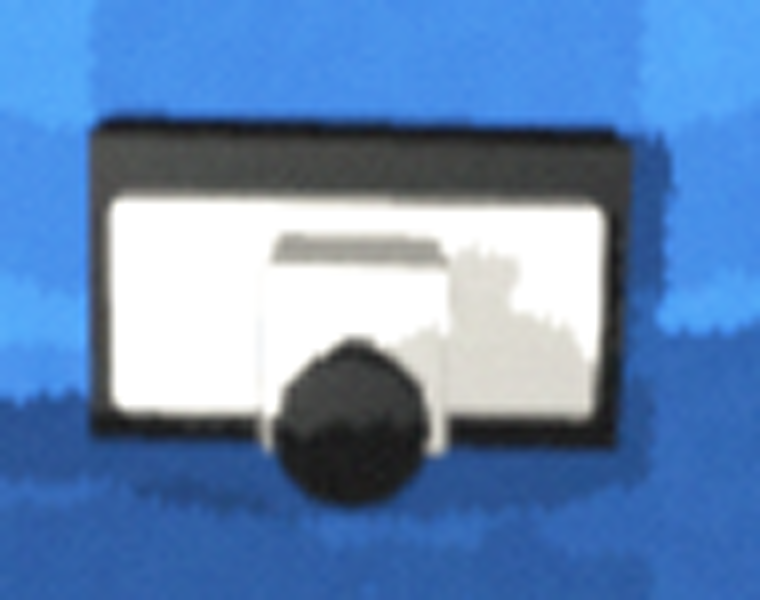

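View pics/c6.png

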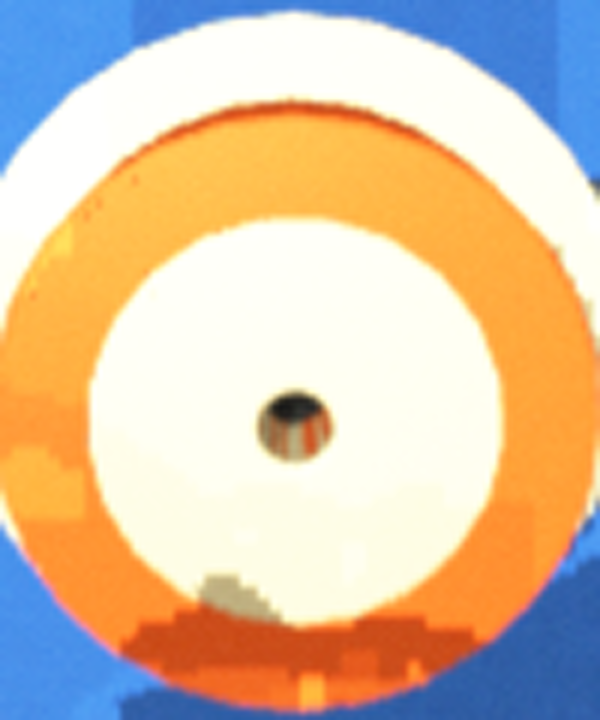

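Run:
```python
from h import *
im,K,P=load("w3")
f=lambda x,y:(205+x/8-.5,125+y/8-.5)
q=np.array([plane(K,P,f(*c),.044) for c in [(110,198),(606,205),(597,418),(112,410)]])
print(q.round(4),q.mean(0)); e=[q[1]-q[0],q[2]-q[3]]
print([ (np.degrees(np.arctan2(v[1],v[0])).round(2),np.linalg.norm(v).round(4)) for v in e], np.linalg.norm(q[0]-q[3]),np.linalg.norm(q[1]-q[2]))
print("knob",plane(K,P,f(352,425),.12))
_,Kt,Pt=load("top0");_,Ks,Ps=load("side0");
print(tri([(K,P,f(352,425)),(Kt,Pt,(328.6,205.9)),(Ks,Ps,(247.3,241))]))
# sleeve top corners
q=np.array([plane(K,P,f(*c),.08) for c in [(265,262),(447,265)]]);print(q, np.linalg.norm(q[1]-q[0]))
s=state()
```

```text
[[ 0.4412 -0.189   0.044 ]
 [ 0.5038 -0.2204  0.044 ]
 [ 0.4899 -0.248   0.044 ]
 [ 0.4272 -0.2163  0.044 ]] [ 0.4655428  -0.21840192  0.044     ]
[(np.float64(-26.65), np.float64(0.0701)), (np.float64(-26.82), np.float64(0.0702))] 0.030639253787536905 0.030839509863593777
knob [ 0.4658301  -0.21799372  0.12      ]
(array([ 0.46544831, -0.21858879,  0.12272242]), [np.float64(0.00129923409058303), np.float64(0.0013150895010354555), np.float64(0.0002989128061635248)])
[[ 0.4608218  -0.20226724  0.08      ]
 [ 0.48141666 -0.21266907  0.08      ]] 0.02307263168368525
t 2.8 p [ 0.4626 -0.2314  0.2482] rpy [ 3.139  0.    -0.456] q [-0.46  0.19  1.86 -0.    1.09 -0.01] F [-1.3 -2.6 -0.4] gap 0.0855
```

Gauge at (0.4655,-0.2185), yaw -26.7°. The two edges agree, and the foot measures 70.1x30.7 mm. I correct the offset, descend part way and check.

>>> step_arm(linear=[[-0.08,-0.32,0.4],[0,0,0.7],[0,0,0.7],[0,0,0.3],[0,0,0],[0,0,0]], turn=[[0,0,0.1],[0,0,0],[0,0,0],[0,0,0],[0,0,0],[0,0,0]])

```text
clock: 3.4
ee_pos: [0.4683, -0.2134, 0.1649]
eef_rot: [3.142, -0.0, -0.458]
ft_force: [0.3, 0.2, 0.6]
finger_gap: 0.0856
```

Run:
```python
from h import *
im,K,P=snap("wrist","w4"); s=state()
crop(im,"c7",150,120,350,290,4)
print(proj(K,P,[.4655,-.2185,.12]),proj(K,P,[.4655,-.2185,.08]))
```

```text
t 3.45 p [ 0.4686 -0.2136  0.1654] rpy [-3.142e+00 -1.000e-03 -4.580e-01] q [-0.43  0.28  1.94  0.    0.91  0.03] F [-0.1 -0.5  1. ] gap 0.0856
[251.82364309 230.29743485] [251.71248828 209.41547071]
```

View pics/c7.png

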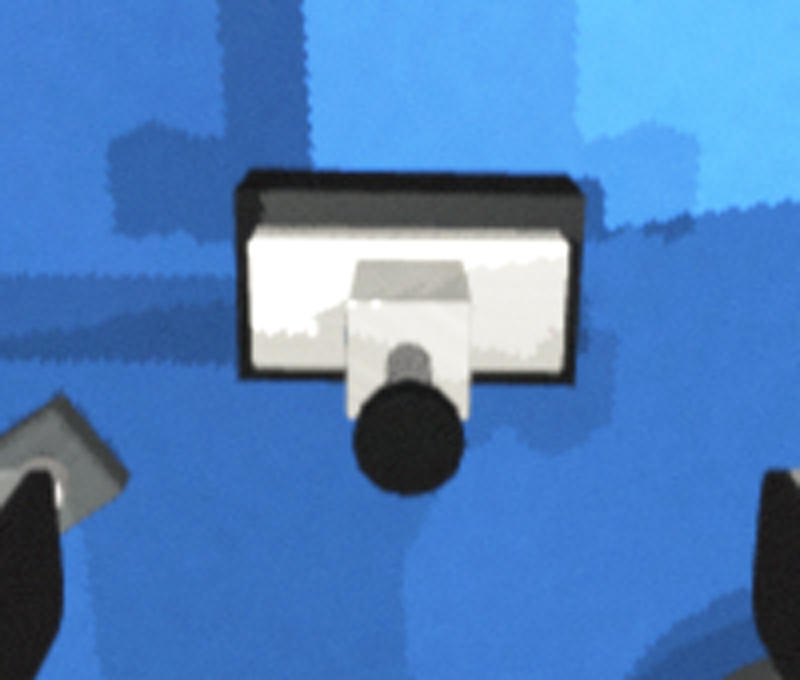

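The knob is at (251.5,229) against a predicted (251.8,230.3), so the second view confirms the position to under 1 mm. Descending to grip height.

>>> step_arm(linear=[[-0.02,0.14,0.3],[0,0,0.6],[0,0,0.6],[0,0,0.5],[0,0,0.3],[0,0,0.06],[0,0,0],[0,0,0]], turn=[[0,0,0.08],[0,0,0],[0,0,0],[0,0,0],[0,0,0],[0,0,0],[0,0,0],[0,0,0]])

```text
clock: 4.25
ee_pos: [0.4652, -0.2183, 0.0707]
eef_rot: [-3.142, -0.001, -0.467]
ft_force: [0.1, 0.3, 0.2]
finger_gap: 0.0853
```

Run:
```python
from h import *
im,K,P=snap("wrist","w5"); s=state()
crop(im,"c8",100,100,400,320,2.6)
snap("side","s5")
crop(cv2.imread("pics/s5.png"),"c9",190,180,320,300,5)
```

```text
t 4.3 p [ 0.4653 -0.2183  0.0708] rpy [-3.142e+00 -2.000e-03 -4.670e-01] q [-0.44  0.43  2.   -0.    0.71  0.03] F [0.2 0.8 0.8] gap 0.0856
```

View pics/c8.png

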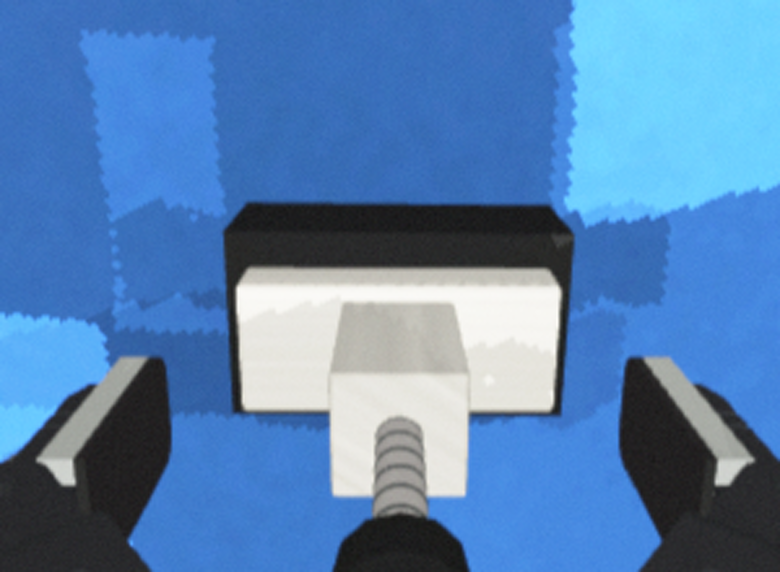

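View pics/c9.png

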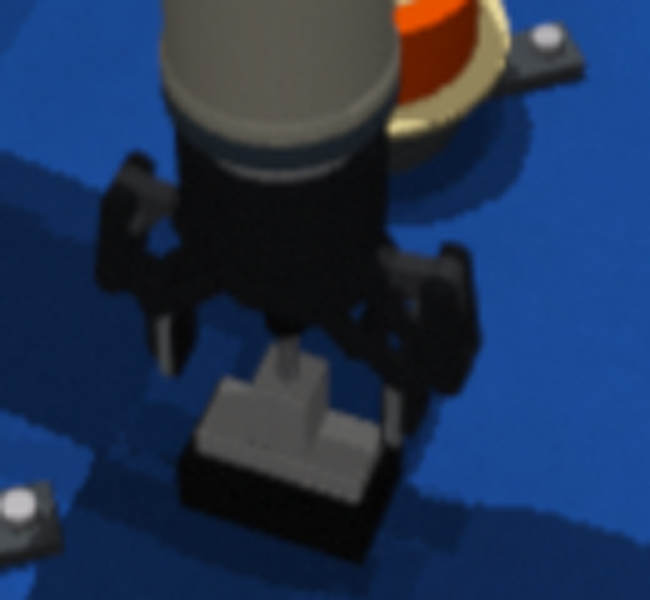

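The sleeve is centred between the pads: sleeve at x≈399 in the crop, pads at about 150 and 640. No contact force yet. Closing.

>>> step_arm(linear=[[0,0,0],[0,0,0],[0,0,0],[0,0,0],[0,0,0],[0,0,0],[0,0,0],[0,0,0]], turn=[[0,0,0],[0,0,0],[0,0,0],[0,0,0],[0,0,0],[0,0,0],[0,0,0],[0,0,0]], gripper=255)

```text
clock: 5.15
ee_pos: [0.465, -0.2181, 0.0702]
eef_rot: [-3.142, -0.001, -0.467]
ft_force: [0.9, -1.0, 5.4]
finger_gap: 0.0237
```

Run:
```python
from h import *
im,K,P=snap("wrist","w6"); s=state()
crop(im,"c8b",100,100,400,320,2.6)
```

```text
t 5.2 p [ 0.465  -0.2181  0.0702] rpy [-3.142e+00 -1.000e-03 -4.670e-01] q [-0.44  0.43  2.    0.    0.7   0.03] F [-0.3 -0.1  4.7] gap 0.0232
```

View pics/c8b.png

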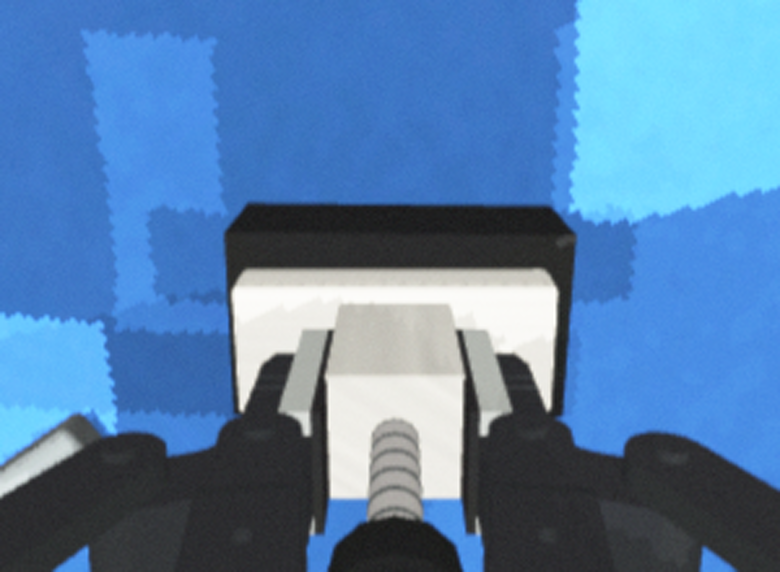

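Gripped: gap 23.7 mm, gauge axis about at the TCP. Lifting straight up, then moving to a stop about 60 mm short of the bore for a clear second look at it.

>>> step_arm(linear=[[0,0,-0.2],[0,0,-0.4],[0,0,-0.6],[0,0,-0.6],[0,0,-0.6],[0,0,-0.3],[0,0,0]], turn=[[0,0,0],[0,0,0],[0,0,0],[0,0,0],[0,0,0],[0,0,0],[0,0,0]])

```text
clock: 5.9
ee_pos: [0.4653, -0.2183, 0.1793]
eef_rot: [-3.142, -0.003, -0.467]
ft_force: [0.0, -0.1, -3.9]
finger_gap: 0.0228
```

>>> step_arm(linear=[[0.01,-0.4,0],[0.01,-0.8,0],[0.01,-0.8,0],[0.01,-0.8,0],[0.01,-0.8,0],[0.01,-0.4,0],[0,0,0],[0,0,0],[0,0,0]], turn=[[0,0,-0.3],[0,0,-0.6],[0,0,-0.6],[0,0,-0.6],[0,0,-0.6],[0,0,-0.3],[0,0,0],[0,0,0],[0,0,0]])

```text
clock: 6.8
ee_pos: [0.5192, -0.0691, 0.1772]
eef_rot: [3.141, 0.001, -0.154]
ft_force: [-0.3, -0.2, -1.7]
finger_gap: 0.0229
```

Run:
```python
from h import *
s=state(); im,K,P=snap("wrist","w7"); state(); print(proj(K,P,[.5213,-.006,.1]))
snap("side","s7"); print(P[:3,3])
```

```text
t 6.8 p [ 0.5192 -0.0691  0.1772] rpy [ 3.141e+00  1.000e-03 -1.540e-01] q [-0.13  0.28  1.92 -0.    0.95  0.02] F [-0.3 -0.2 -1.7] gap 0.0229
t 6.85 p [ 0.5193 -0.0692  0.1774] rpy [ 3.141e+00  1.000e-03 -1.540e-01] q [-0.14  0.28  1.91 -0.    0.95  0.02] F [ 0.5  0.7 -2.2] gap 0.0232
[241.30536575 117.41472999]
[ 0.52893179 -0.00198694  0.30281125]
```

View pics/w7.png

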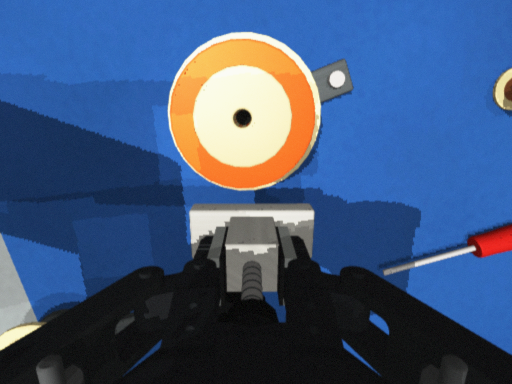

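View pics/s7.png

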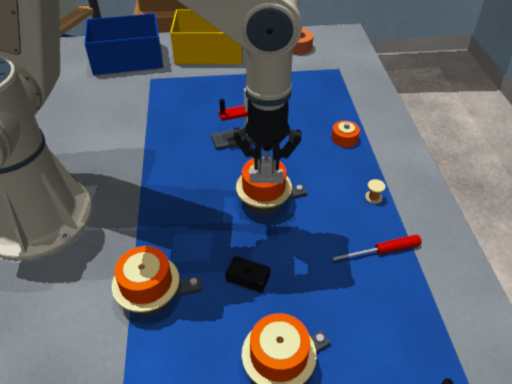

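The gauge is held upright (foot at (252,225)). The bore is at about (242,118) against a predicted (241.3,117.4). Refining both.

Run:
```python
from h import *
im,K,P=load("w7")
g=cv2.cvtColor(im,cv2.COLOR_BGR2GRAY)
sub=g[107:129,231:253]; m=(sub<150); ys,xs=np.nonzero(m); print(xs.mean()+231,ys.mean()+107,m.sum(),np.sqrt(m.sum()/np.pi)*2)
uv=(xs.mean()+231,ys.mean()+107); print("bore w7",plane(K,P,uv,.1))
i2,K2,P2=load("w2");_,Kt,Pt=load("top0");_,Ks,Ps=load("side0")
print(tri([(K,P,uv),(K2,P2,(253.7,180.5))]),tri([(K,P,uv),(K2,P2,(253.7,180.5)),(Kt,Pt,(236.8,185.2)),(Ks,Ps,(263.5,170.2))]))
crop(im,"c10",180,190,330,300,5)
```

```text
241.87924528301886 117.66792452830188 265 18.36868202552426
bore w7 [ 0.52165589 -0.006223    0.1       ]
(array([ 0.52165757, -0.00624226,  0.09860282]), [np.float64(5.270701775636427e-05), np.float64(5.270701775625199e-05)]) (array([ 0.52117699, -0.00599645,  0.10155483]), [np.float64(0.0005686098731818832), np.float64(0.0006922942732115936), np.float64(0.0005940835331400058), np.float64(0.000844687778664153)])
```

View pics/c10.png

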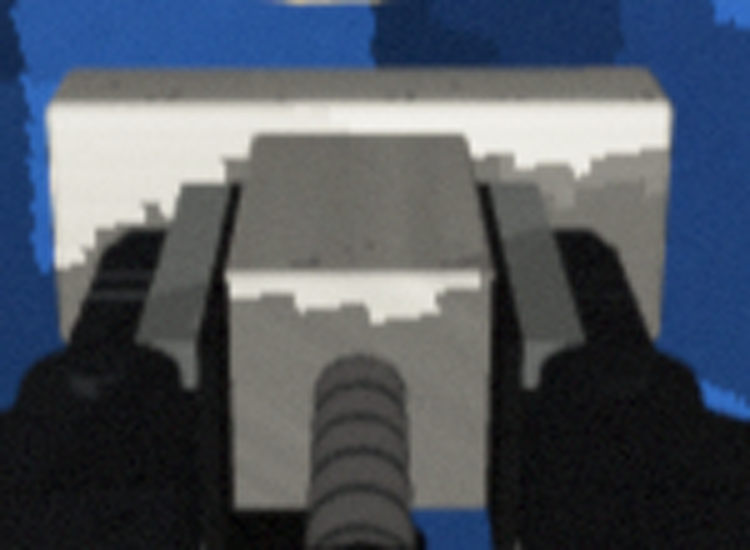

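Run:
```python
from h import *
_,K,P=load("w7")
f=lambda x,y:(180+x/5-.5,190+y/5-.5)
tcp=np.array([.5193,-.0692,.1774]);yaw=-.154
X=np.array([np.cos(yaw),np.sin(yaw),0]);Y=np.array([np.sin(yaw),-np.cos(yaw),0])
for n,c,z in [("foot",(48,100),.1512),("foot",(671,100),.1512),("slv",(228,270),.1872),("slv",(492,270),.1872),("slvF",(234,508),.1872),("slvF",(489,508),.1872)]:
    p=plane(K,P,f(*c),z)-tcp; print(n,(p@X*1e3).round(1),(p@Y*1e3).round(1))
```

```text
foot -35.1 -14.9
foot 33.4 -14.9
slv -12.3 -11.9
slv 10.6 -11.9
slvF -12.3 11.8
slvF 10.9 11.8
```

>>> step_arm(linear=[[-0.03,-0.3,0],[-0.06,-0.5,0],[-0.06,-0.5,0],[-0.025,-0.27,0],[0,0,0.3],[0,0,0.3],[0,0,0],[0,0,0],[0,0,0]], turn=[[0,0,0],[0,0,0],[0,0,0],[0,0,0],[0,0,0],[0,0,0],[0,0,0],[0,0,0],[0,0,0]])

```text
clock: 7.8
ee_pos: [0.5225, -0.0058, 0.1539]
eef_rot: [3.142, -0.0, -0.154]
ft_force: [-0.5, 0.5, -1.9]
finger_gap: 0.0231
```

Run:
```python
from h import *
s=state(); im,K,P=snap("wrist","w8"); state()
a,b,c=snap("side","s8"); crop(a,"c11",200,110,330,230,5)
crop(im,"c12",120,120,400,310,2.8)
```

```text
t 7.8 p [ 0.5225 -0.0058  0.1539] rpy [ 3.142 -0.    -0.154] q [-0.01  0.31  1.94 -0.    0.89  0.14] F [-0.5  0.5 -1.9] gap 0.0231
t 7.85 p [ 0.5226 -0.0057  0.1541] rpy [ 3.142 -0.    -0.153] q [-0.01  0.31  1.94 -0.    0.89  0.14] F [ 0.5  0.3 -2.7] gap 0.0233
```

View pics/c11.png

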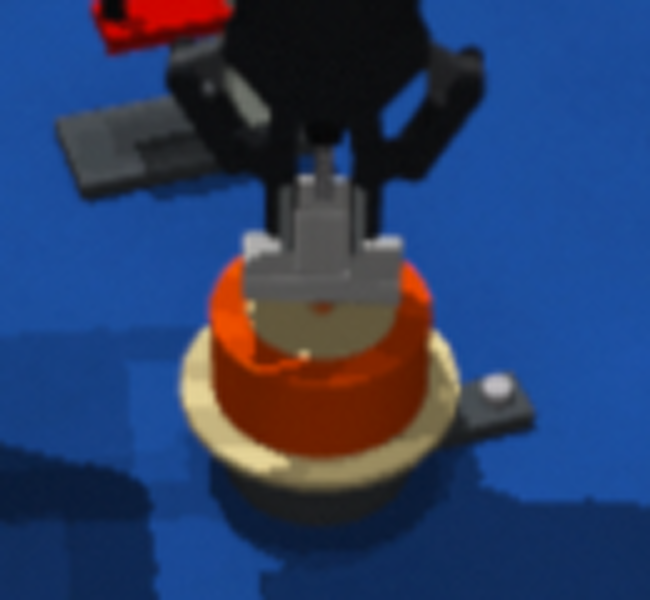

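View pics/c12.png

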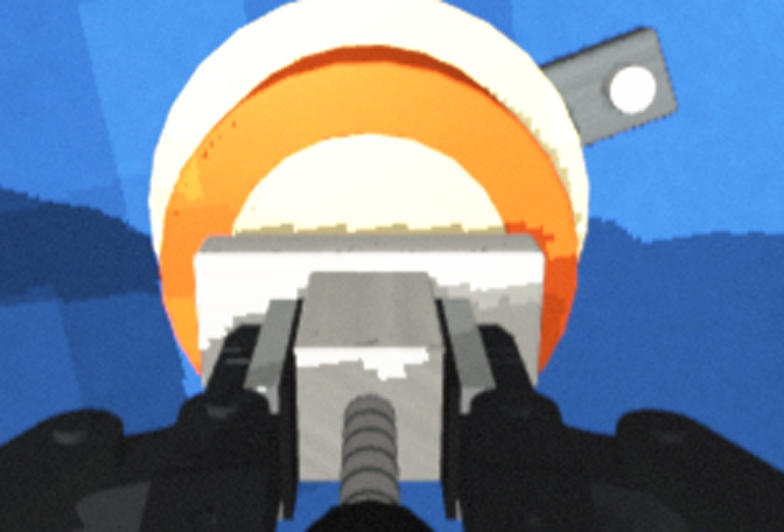

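Side view: the foot is centred over the bore (both at crop x≈322). Descending slowly to bring the tip into the bore.

>>> step_arm(linear=[[-0.013,0.012,0.08],[0,0,0.08],[0,0,0.06],[0,0,0.03],[0,0,0],[0,0,0]], turn=[[0,0,0],[0,0,0],[0,0,0],[0,0,0],[0,0,0],[0,0,0]])

```text
clock: 8.5
ee_pos: [0.5218, -0.0056, 0.1439]
eef_rot: [3.142, 0.0, -0.153]
ft_force: [0.8, -0.1, -2.1]
finger_gap: 0.0233
```

>>> step_arm(linear=[[0,0,0.03],[0,0,0.02],[0,0,0.02],[0,0,0],[0,0,0]], turn=[[0,0,0],[0,0,0],[0,0,0],[0,0,0],[0,0,0]])

```text
clock: 9.0
ee_pos: [0.5218, -0.0057, 0.1411]
eef_rot: [-3.142, -0.0, -0.153]
ft_force: [-0.2, -0.2, -3.5]
finger_gap: 0.0231
```

>>> step_arm(linear=[[0,0,0.015],[0,0,0],[0,0,0.015],[0,0,0],[0,0,0]], turn=[[0,0,0],[0,0,0],[0,0,0],[0,0,0],[0,0,0]])

```text
clock: 9.5
ee_pos: [0.5219, -0.0057, 0.1402]
eef_rot: [-3.142, -0.0, -0.153]
ft_force: [-2.3, -0.1, 4.6]
finger_gap: 0.0232
```

Foot contact came at z=0.1402, exactly as expected for a foot flat on the 100 mm face (0.1+0.0402). Checking the centring before releasing.

Run:
```python
from h import *
im,K,P=snap("wrist","w9")
a,Ks,Ps=snap("side","s9"); crop(a,"c13",215,130,315,220,7)
crop(im,"c14",140,110,380,310,3.2)
state()
```

```text
t 9.6 p [ 0.5219 -0.0057  0.1402] rpy [-3.142 -0.    -0.153] q [-0.01  0.33  1.95 -0.    0.86  0.14] F [-2.   1.1  5.4] gap 0.023
```

View pics/c13.png

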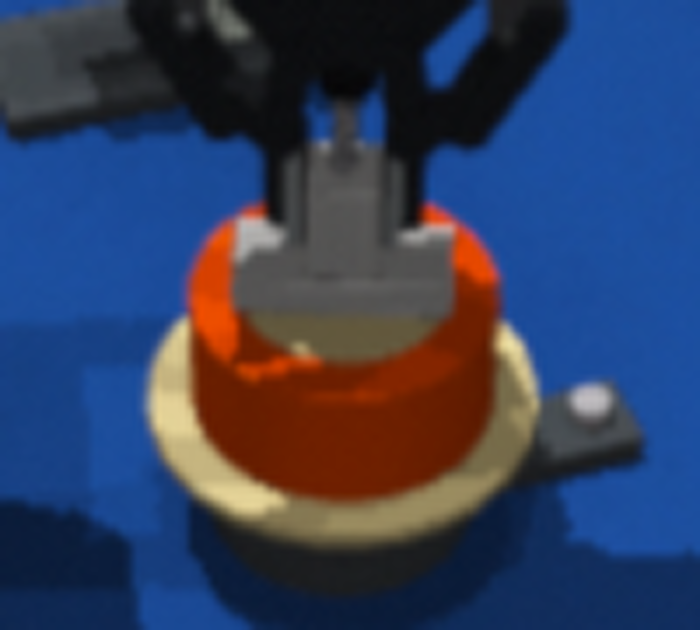

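View pics/c14.png

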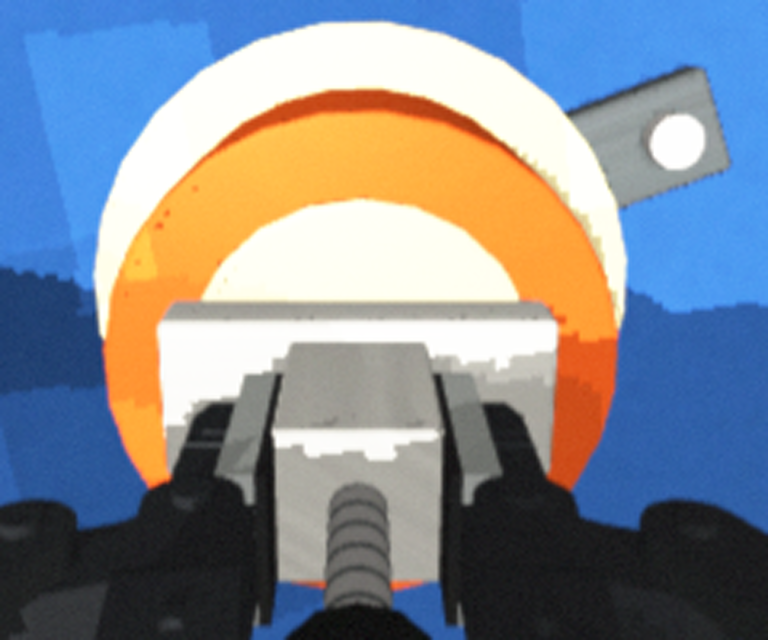

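Run:
```python
from h import *
_,K,P=load("w9")
f=lambda x,y:(140+x/3.2-.5,110+y/3.2-.5)
yaw=-.153;X=np.array([np.cos(yaw),np.sin(yaw),0]);Y=np.array([np.sin(yaw),-np.cos(yaw),0]);t=np.array([.5219,-.0057,0])
for n,c,z in [("faceTop",(360,198),.1),("footfront",(360,302),.1),("chordL",(200,302),.1),("chordR",(521,302),.1),("footL",(160,322),.114),("footR",(557,322),.114),("flange L",(97,270),.05),("flange R",(626,270),.05)]:
    p=plane(K,P,f(*c),z)-t; print(n,(p@X*1e3).round(1),(p@Y*1e3).round(1))
im,_,_=load("w9"); h=cv2.cvtColor(im,cv2.COLOR_BGR2HSV)
face=((h[...,2]>200)&(h[...,1]<60)).astype(np.uint8)
# upper arc of face: boundary points vs orange, fit circle in world
pts=[]
for x in range(204,302):
    col=face[:,x]; 
    for y in range(203,165,-1):
        if col[y]==0 and col[y+1]==1: pts.append(plane(K,P,(x,y+.5),.1)[:2]); break
pts=np.array(pts); A=np.c_[2*pts,np.ones(len(pts))]
# fixed radius fit
from scipy.optimize import least_squares
r=least_squares(lambda c:np.hypot(*(pts-c).T)-.034,[.52,-.006],loss="soft_l1",f_scale=.0005); d=np.r_[r.x,0]-t; print(r.x,len(pts),d@X*1e3,d@Y*1e3,np.std(r.fun))
```

```text
faceTop -0.4 -33.3
footfront -0.4 -13.5
chordL -30.3 -13.5
chordR 29.7 -13.5
footL -34.9 -14.4
footR 33.5 -14.4
flange L -63.6 -5.2
flange R 63.9 -5.2
[ 0.52137349 -0.00706616] 98 -0.31215203910933265 1.4304400522250589 0.0002739523220399638
```

The roller and foot centres agree within about 0.5 mm along x and 0–0.8 mm along y. Releasing and rising straight up.

>>> step_arm(linear=[[0,0,0],[0,0,0],[0,0,0],[0,0,0],[0,0,-0.2],[0,0,-0.5],[0,0,-0.7],[0,0,-0.7],[0,0,-0.4],[0,0,0]], turn=[[0,0,0],[0,0,0],[0,0,0],[0,0,0],[0,0,0],[0,0,0],[0,0,0],[0,0,0],[0,0,0],[0,0,0]], gripper=90)

```text
clock: 10.6
ee_pos: [0.5233, -0.0057, 0.2428]
eef_rot: [-3.141, -0.005, -0.153]
ft_force: [-0.5, 0.3, -0.8]
finger_gap: 0.0552
```

Run:
```python
from h import *
im,K,P=snap("wrist","w10"); state()
crop(im,"c15",140,110,380,310,3.2)
print(proj(K,P,[.5219,-.0057,.19]))
```

```text
t 10.65 p [ 0.5225 -0.0057  0.2412] rpy [-3.141e+00 -3.000e-03 -1.530e-01] q [-0.01  0.2   1.86 -0.    1.08  0.14] F [ 0.3  0.4 -0.6] gap 0.0551
[249.879208  217.8492365]
```

View pics/c15.png

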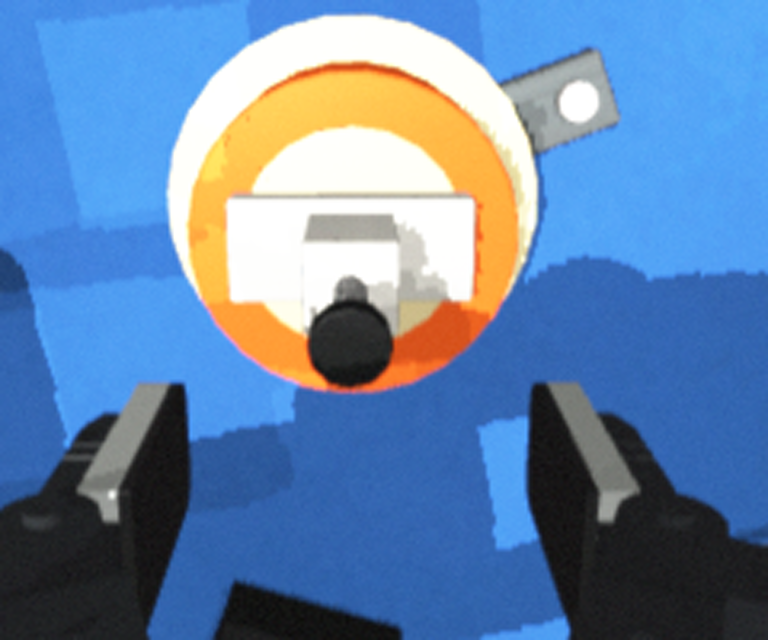

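The gauge stands alone, foot symmetric on the face, knob at (249,217) as predicted. Closing the fingers and approaching the knob.

>>> step_arm(linear=[[0,0,0],[0,0,0],[0,0,0.2],[0,0,0.3],[0,0,0.2],[0,0,0],[0,0,0],[0,0,0]], turn=[[0,0,0],[0,0,0],[0,0,0],[0,0,0],[0,0,0],[0,0,0],[0,0,0],[0,0,0]], gripper=255)

```text
clock: 11.45
ee_pos: [0.522, -0.0057, 0.2121]
eef_rot: [-3.142, -0.0, -0.153]
ft_force: [0.1, 0.8, -0.2]
finger_gap: 0.0001
```

Run:
```python
from h import *
im,K,P=snap("wrist","w11"); state()
a,_,_=snap("side","s11"); crop(a,"c16",215,90,315,200,5)
crop(im,"c17",140,150,380,310,3.2)
```

```text
t 11.5 p [ 0.5221 -0.0057  0.2122] rpy [-3.142e+00 -1.000e-03 -1.530e-01] q [-0.01  0.23  1.89 -0.    1.02  0.14] F [-0.1  0.3  0.3] gap -0.0002
```

View pics/c16.png

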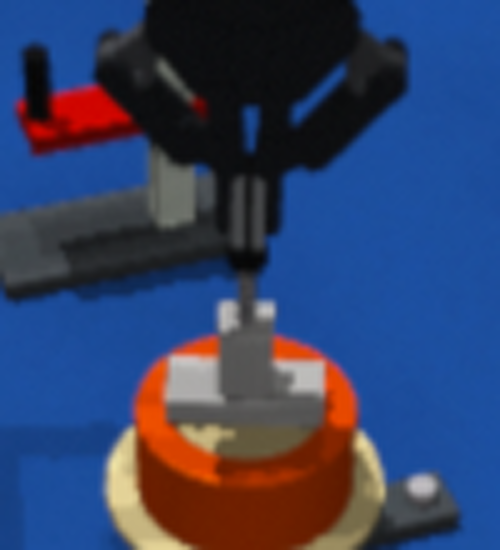

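View pics/c17.png

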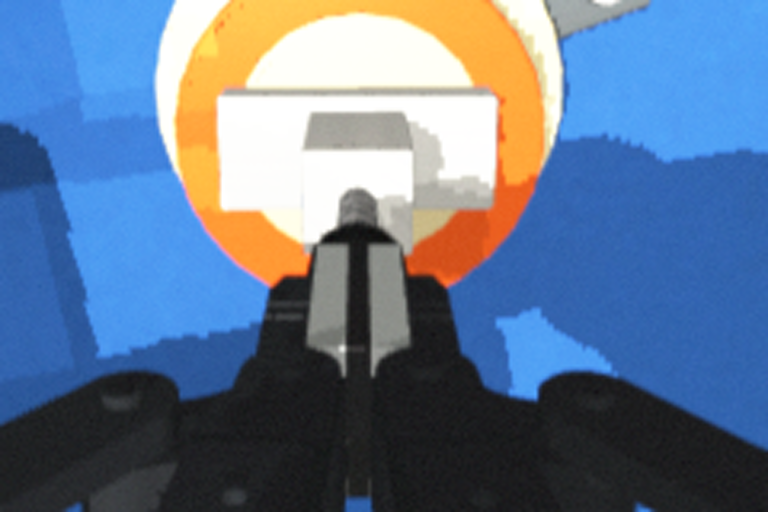

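Fingertips are directly over the knob. Descending until contact.

>>> step_arm(linear=[[0,0,0.05],[0,0,0.03],[0,0,0],[0,0,0]], turn=[[0,0,0],[0,0,0],[0,0,0],[0,0,0]])

```text
clock: 11.95
ee_pos: [0.5218, -0.0057, 0.2087]
eef_rot: [-3.142, 0.0, -0.153]
ft_force: [-0.4, 0.3, 0.3]
finger_gap: -0.0003
```

>>> step_arm(linear=[[0,0,0.02],[0,0,0.02],[0,0,0]], turn=[[0,0,0],[0,0,0],[0,0,0]])

```text
clock: 12.25
ee_pos: [0.5219, -0.0057, 0.2072]
eef_rot: [-3.142, -0.0, -0.153]
ft_force: [-0.5, 0.3, 1.7]
finger_gap: 0.0003
```

>>> step_arm(linear=[[0,0,0.02],[0,0,0.02],[0,0,0]], turn=[[0,0,0],[0,0,0],[0,0,0]])

```text
clock: 12.55
ee_pos: [0.5219, -0.0057, 0.2055]
eef_rot: [-3.142, -0.0, -0.153]
ft_force: [-1.4, 0.4, 2.9]
finger_gap: -0.0001
```

>>> step_arm(linear=[[0,0,0.02],[0,0,0.02],[0,0,0]], turn=[[0,0,0],[0,0,0],[0,0,0]])

```text
clock: 12.85
ee_pos: [0.5219, -0.0057, 0.2038]
eef_rot: [3.142, -0.0, -0.153]
ft_force: [-0.4, 0.7, 2.7]
finger_gap: -0.0
```

Contact at z≈0.2072, so reading ≈ 0.213 - z (5.8 mm at the start, inside the stated 5–8). The drag reads about 3 N. Pushing on in small steps.

>>> step_arm(linear=[[0,0,0.025],[0,0,0.025],[0,0,0.025],[0,0,0.025],[0,0,0.025]], turn=[[0,0,0],[0,0,0],[0,0,0],[0,0,0],[0,0,0]])

```text
clock: 13.35
ee_pos: [0.5219, -0.0057, 0.1988]
eef_rot: [-3.142, -0.0, -0.153]
ft_force: [-0.3, -0.3, 4.7]
finger_gap: 0.0002
```

>>> step_arm(linear=[[0,0,0.0125],[0,0,0.0125],[0,0,0.0125]], turn=[[0,0,0],[0,0,0],[0,0,0]])

```text
clock: 13.65
ee_pos: [0.5219, -0.0057, 0.1974]
eef_rot: [-3.142, -0.0, -0.153]
ft_force: [-0.5, 0.5, 4.8]
finger_gap: -0.0003
```

>>> step_arm(linear=[[0,0,0.0125],[0,0,0.0125]], turn=[[0,0,0],[0,0,0]])

```text
clock: 13.85
ee_pos: [0.5219, -0.0057, 0.1964]
eef_rot: [-3.142, -0.0, -0.153]
ft_force: [0.3, -0.5, 3.6]
finger_gap: -0.0004
```

>>> step_arm(linear=[[0,0,0.0125],[0,0,0.0125]], turn=[[0,0,0],[0,0,0]])

```text
clock: 14.05
ee_pos: [0.5219, -0.0057, 0.1954]
eef_rot: [-3.142, -0.0, -0.153]
ft_force: [-1.0, 0.2, 4.2]
finger_gap: -0.0006
```

>>> step_arm(linear=[[0,0,0.0125],[0,0,0.0125]], turn=[[0,0,0],[0,0,0]])

```text
clock: 14.25
ee_pos: [0.5219, -0.0057, 0.1944]
eef_rot: [-3.142, -0.0, -0.153]
ft_force: [0.8, 0.3, 4.8]
finger_gap: 0.0001
```

>>> step_arm(linear=[[0,0,0.0125],[0,0,0.0125]], turn=[[0,0,0],[0,0,0]])

```text
clock: 14.45
ee_pos: [0.5219, -0.0057, 0.1934]
eef_rot: [3.142, -0.0, -0.153]
ft_force: [0.8, 0.1, 4.6]
finger_gap: -0.0
```

>>> step_arm(linear=[[0,0,0.0125],[0,0,0.0125]], turn=[[0,0,0],[0,0,0]])

```text
clock: 14.65
ee_pos: [0.5219, -0.0057, 0.1923]
eef_rot: [3.142, -0.0, -0.153]
ft_force: [0.9, -0.2, 4.2]
finger_gap: 0.0003
```

>>> step_arm(linear=[[0,0,0.0125],[0,0,0.0125]], turn=[[0,0,0],[0,0,0]])

```text
clock: 14.85
ee_pos: [0.5219, -0.0057, 0.1914]
eef_rot: [-3.142, -0.0, -0.153]
ft_force: [1.0, -0.3, 3.7]
finger_gap: 0.0002
```

>>> step_arm(linear=[[0,0,0.0125],[0,0,0.0125]], turn=[[0,0,0],[0,0,0]])

```text
clock: 15.05
ee_pos: [0.5219, -0.0057, 0.1904]
eef_rot: [-3.142, -0.0, -0.153]
ft_force: [1.0, -0.6, 4.1]
finger_gap: -0.0002
```

>>> step_arm(linear=[[0,0,0.0125],[0,0,0.0125]], turn=[[0,0,0],[0,0,0]])

```text
clock: 15.25
ee_pos: [0.5219, -0.0057, 0.1894]
eef_rot: [3.142, -0.0, -0.153]
ft_force: [1.2, -0.2, 4.5]
finger_gap: -0.0
```

>>> step_arm(linear=[[0,0,0.0125],[0,0,0.0125]], turn=[[0,0,0],[0,0,0]])

```text
clock: 15.45
ee_pos: [0.5219, -0.0057, 0.1883]
eef_rot: [-3.142, -0.0, -0.153]
ft_force: [0.2, -1.0, 5.2]
finger_gap: -0.0001
```

>>> step_arm(linear=[[0,0,0.0125],[0,0,0.0125]], turn=[[0,0,0],[0,0,0]])

```text
clock: 15.65
ee_pos: [0.5218, -0.0057, 0.1873]
eef_rot: [-3.142, -0.0, -0.153]
ft_force: [0.6, -0.2, 4.1]
finger_gap: -0.0001
```

>>> step_arm(linear=[[0,0,0.0125],[0,0,0.0125]], turn=[[0,0,0],[0,0,0]])

```text
clock: 15.85
ee_pos: [0.5219, -0.0057, 0.1864]
eef_rot: [3.142, -0.0, -0.153]
ft_force: [0.8, 0.4, 3.9]
finger_gap: -0.0001
```

>>> step_arm(linear=[[0,0,0.0125],[0,0,0.0125]], turn=[[0,0,0],[0,0,0]])

```text
clock: 16.05
ee_pos: [0.5218, -0.0057, 0.1853]
eef_rot: [-3.142, -0.0, -0.153]
ft_force: [0.7, 0.5, 4.7]
finger_gap: 0.0001
```

>>> step_arm(linear=[[0,0,0.0125],[0,0,0.0125]], turn=[[0,0,0],[0,0,0]])

```text
clock: 16.25
ee_pos: [0.5219, -0.0057, 0.1846]
eef_rot: [-3.142, -0.0, -0.153]
ft_force: [0.0, -0.3, 8.6]
finger_gap: 0.0003
```

>>> step_arm(linear=[[0,0,0.0125],[0,0,0.0125]], turn=[[0,0,0],[0,0,0]])

```text
clock: 16.45
ee_pos: [0.522, -0.0057, 0.1839]
eef_rot: [-3.142, -0.0, -0.153]
ft_force: [-0.0, -0.2, 12.3]
finger_gap: 0.0003
```

The force rose from 4.4 N of drag to 8.6 N at z=0.1846 and 12.3 N at z=0.1839. That slope is about 6 N/mm, so this is the buffer, first touched at z≈0.1852, which gives a depth of about 27.8 mm. The load on the buffer was only about 8 N. Retreating straight up.

>>> step_arm(linear=[[0,0,-0.1],[0,0,-0.5],[0,0,-0.8],[0,0,-0.6],[0,0,0],[0,0,0]], turn=[[0,0,0],[0,0,0],[0,0,0],[0,0,0],[0,0,0],[0,0,0]])

```text
clock: 17.05
ee_pos: [0.5213, -0.0057, 0.263]
eef_rot: [3.141, 0.001, -0.153]
ft_force: [-0.6, 0.2, -0.1]
finger_gap: -0.0002
```

Run:
```python
from h import *
im,K,P=snap("wrist","w12"); state()
a,Ks,Ps=snap("side","s12"); crop(a,"c18",200,70,300,190,5)
crop(im,"c19",160,90,360,260,4)
print("tool knob pred r=.028:",proj(K,P,[.5219,-.0057,.168]))
i1,K1,P1=load("w1"); crop(i1,"c20",215,120,365,240,5)
```

```text
t 17.1 p [ 0.521  -0.0057  0.2624] rpy [ 3.141e+00  2.000e-03 -1.530e-01] q [-0.01  0.18  1.84 -0.    1.13  0.14] F [ 0.3 -0.1  0. ] gap 0.0002
tool knob pred r=.028: [252.96317447 198.38764708]
```

View pics/c18.png

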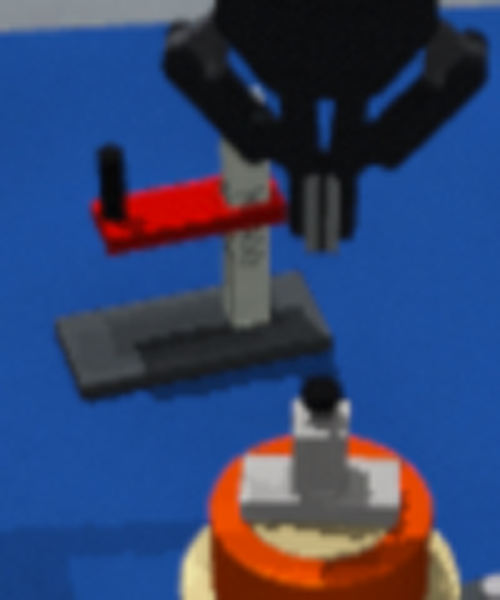

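View pics/c19.png

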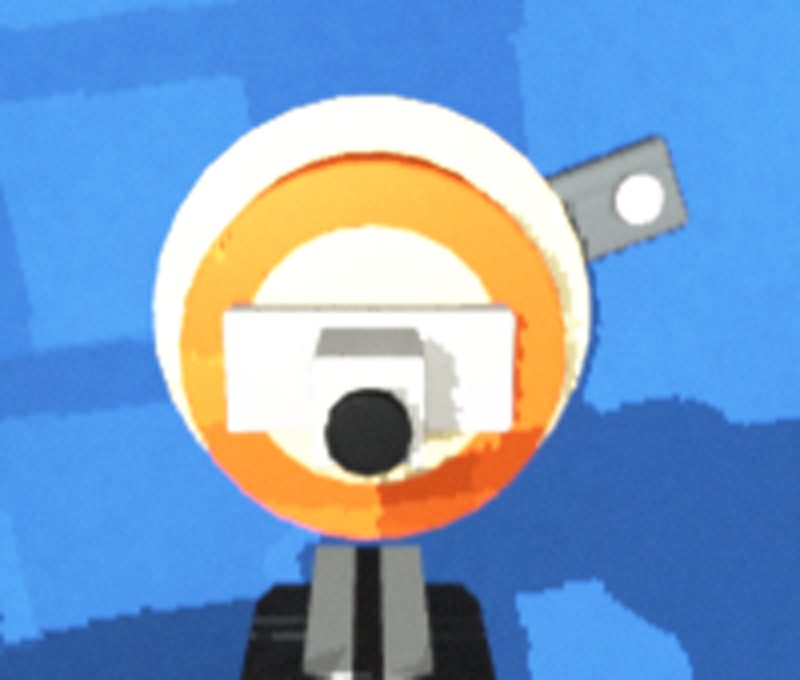

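View pics/c20.png

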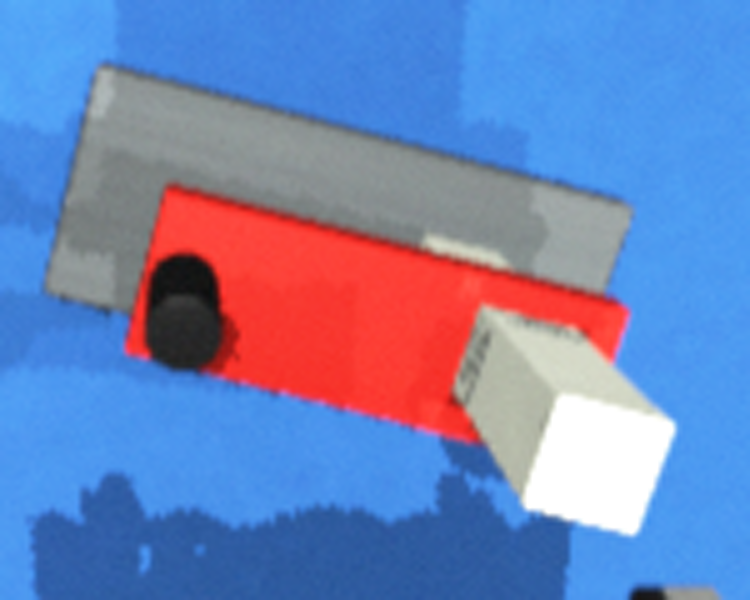

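The gauge stands with its rod down; the knob is at (252,198) and matches the r=28 mm prediction of (253,198). Now locating the stud.

Run:
```python
from h import *
_,K,P=load("w1");_,Kt,Pt=load("top0");_,Ks,Ps=load("side0")
f=lambda x,y:(215+x/5-.5,120+y/5-.5)
print(tri([(K,P,f(184,332)),(Kt,Pt,(136.5,220)),(Ks,Ps,(222,100))]))
for z in(.132,.136,.14): print(z,plane(K,P,f(184,332),z))
a=plane(K,P,f(172,187),.095);b=plane(K,P,f(628,305),.095); print("yaw",np.degrees(np.arctan2(*(b-a)[[1,0]])),np.linalg.norm(b-a))
c=np.mean([plane(K,P,f(*q),.15) for q in[(555,393),(675,427),(637,534),(525,505)]],axis=0);print("post",c)
s=plane(K,P,f(184,332),.136);print(np.linalg.norm((c-s)[:2]),np.degrees(np.arctan2(*(c-s)[[1,0]])))
```

```text
(array([0.44123242, 0.22345178, 0.13409975]), [np.float64(0.0012916869513861869), np.float64(0.002058136784630617), np.float64(0.0011438411358515258)])
0.132 [0.44170226 0.22426211 0.132     ]
0.136 [0.44123087 0.22519563 0.136     ]
0.14 [0.44075948 0.22612915 0.14      ]
yaw 12.044980146458288 0.09268011375470149
post [0.50995849 0.23862308 0.15      ]
0.07002701434168883 11.054743500962108
```

>>> step_arm(linear=[[-0.2,-0.39,0],[-0.41,-0.77,0],[-0.41,-0.77,0],[-0.41,-0.77,0],[-0.41,-0.77,0],[-0.41,-0.77,0],[-0.4,-0.77,0],[-0.2,-0.38,0],[0,0,0]], turn=[[0,0,0],[0,0,0],[0,0,0],[0,0,0],[0,0,0],[0,0,0],[0,0,0],[0,0,0],[0,0,-0.6]])

```text
clock: 18.05
ee_pos: [0.4405, 0.2265, 0.262]
eef_rot: [3.141, 0.002, -0.087]
ft_force: [0.6, -0.4, -0.1]
finger_gap: -0.0005
```

>>> step_arm(linear=[[0,0,0],[0,0,0],[0,0,0],[0,0,0],[0,0,0],[0,0,0],[0,0,0],[0,0,0],[0,0,0],[0,0,0],[0,0,0],[0,0,0]], turn=[[0,0,-1],[0,0,-1],[0,0,-1],[0,0,-1],[0,0,-1],[0,0,-1],[0,0,-1],[0,0,-1],[0,0,-1],[0,0,-1],[0,0,-1],[0,0,-1]])

```text
clock: 19.25
ee_pos: [0.4412, 0.2244, 0.2619]
eef_rot: [-3.14, 0.002, 1.171]
ft_force: [-0.4, -0.3, 0.1]
finger_gap: 0.0001
```

>>> step_arm(linear=[[0,0,0],[0,0,0],[0,0,0],[0,0,0],[0,0,0],[0,0,0],[0,0,0],[0,0,0],[0,0,0]], turn=[[0,0,-1],[0,0,-1],[0,0,-1],[0,0,-1],[0,0,-1],[0,0,-0.8],[0,0,0],[0,0,0],[0,0,0]])

```text
clock: 20.15
ee_pos: [0.4417, 0.2247, 0.2629]
eef_rot: [-3.141, 0.0, 1.772]
ft_force: [0.5, -0.1, 0.2]
finger_gap: 0.0001
```

Run:
```python
from h import *
im,K,P=snap("wrist","w13"); state()
print(proj(K,P,[.4412,.225,.136]))
```

```text
t 20.2 p [0.4418 0.2247 0.2631] rpy [-3.141  0.     1.772] q [ 0.47  0.14  1.89  0.    1.12 -1.31] F [0.6 0.8 0. ] gap -0.0001
[252.24257739 188.70820781]
```

View pics/w13.png

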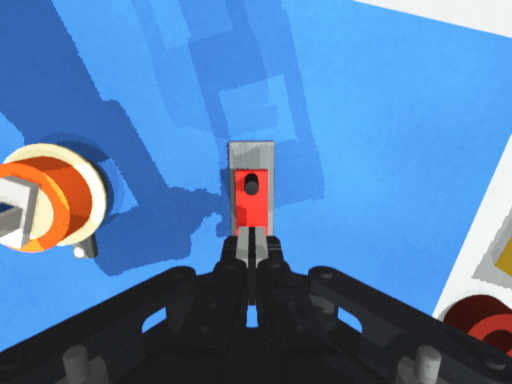

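Run:
```python
from h import *
im,K,P=load("w13"); crop(im,"c21",215,130,295,230,6)
```

```text
(no output)
```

View pics/c21.png

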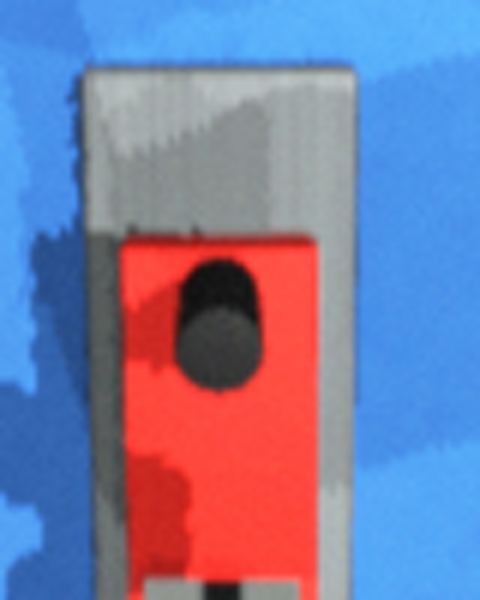

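The stud top is at (251,187), within 1 mm of prediction. I will push the stud with the same closed fingertips, so that the tip-length error cancels. The stop height is then 0.1852 - 0.056 = 0.1292.

>>> step_arm(linear=[[0,-0.025,0.3],[0,0,0.6],[0,0,0.6],[0,0,0.6],[0,0,0.3],[0,0,0.12],[0,0,0],[0,0,0]], turn=[[0,0,0],[0,0,0],[0,0,0],[0,0,0],[0,0,0],[0,0,0],[0,0,0],[0,0,0]])

```text
clock: 21.0
ee_pos: [0.4415, 0.2248, 0.1633]
eef_rot: [3.14, -0.0, 1.774]
ft_force: [0.1, -0.1, -0.2]
finger_gap: -0.0001
```

Run:
```python
from h import *
im,K,P=snap("wrist","w14"); state()
a,_,_=snap("side","s14"); crop(a,"c22",180,50,300,160,5); crop(im,"c23",160,150,340,310,4)
```

```text
t 21.05 p [0.4416 0.2249 0.1635] rpy [ 3.14  -0.     1.774] q [ 0.47  0.26  1.99 -0.    0.9  -1.31] F [-0.1  0.5  0.4] gap 0.0
```

View pics/c22.png

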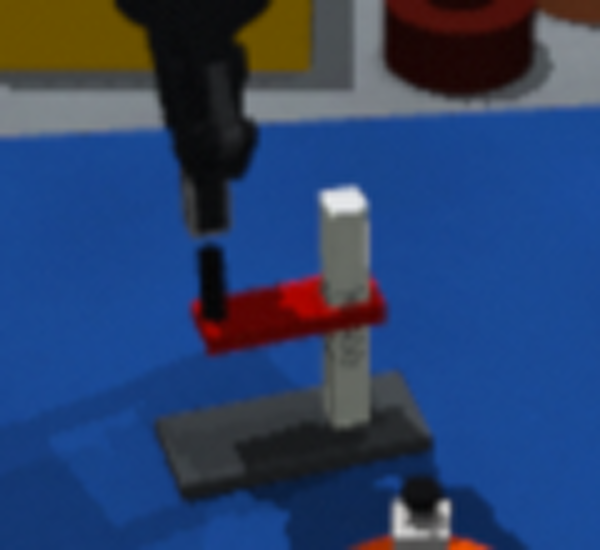

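View pics/c23.png

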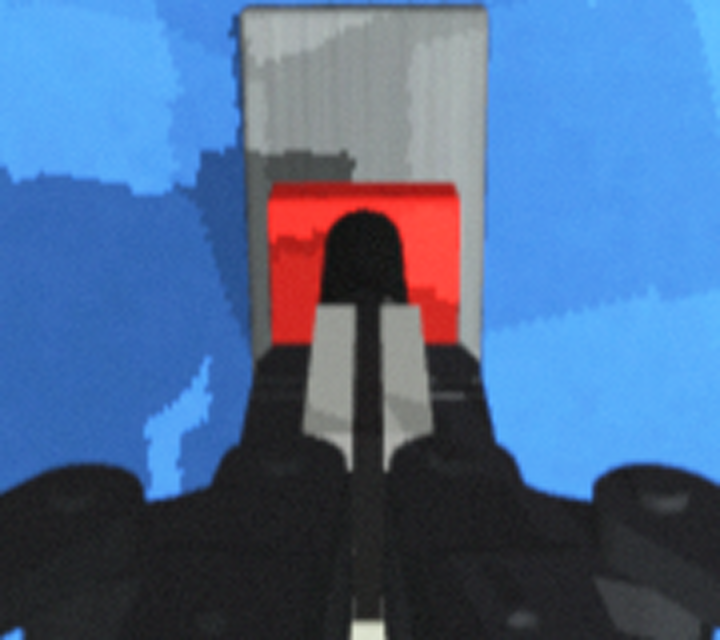

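Fingertips are directly over the stud and clear of the post. Descending to contact.

>>> step_arm(linear=[[0,0,0.08],[0,0,0.06],[0,0,0]], turn=[[0,0,0],[0,0,0],[0,0,0]])

```text
clock: 21.4
ee_pos: [0.4408, 0.2245, 0.1568]
eef_rot: [-3.141, 0.0, 1.774]
ft_force: [-0.2, -0.4, -0.5]
finger_gap: 0.0
```

>>> step_arm(linear=[[0,0,0.03],[0,0,0.03],[0,0,0]], turn=[[0,0,0],[0,0,0],[0,0,0]])

```text
clock: 21.7
ee_pos: [0.4409, 0.2245, 0.1544]
eef_rot: [-3.141, 0.0, 1.774]
ft_force: [-0.6, -0.5, 0.4]
finger_gap: 0.0002
```

>>> step_arm(linear=[[0,0,0.03],[0,0,0.03],[0,0,0]], turn=[[0,0,0],[0,0,0],[0,0,0]])

```text
clock: 22.0
ee_pos: [0.4409, 0.2245, 0.152]
eef_rot: [-3.141, 0.0, 1.774]
ft_force: [-0.3, 0.3, 0.1]
finger_gap: -0.0002
```

>>> step_arm(linear=[[0,0,0.03],[0,0,0.03],[0,0,0]], turn=[[0,0,0],[0,0,0],[0,0,0]])

```text
clock: 22.3
ee_pos: [0.4411, 0.2246, 0.1497]
eef_rot: [3.141, -0.0, 1.774]
ft_force: [0.1, 1.1, 0.3]
finger_gap: 0.0001
```

>>> step_arm(linear=[[0,0,0.02],[0,0,0.02],[0,0,0]], turn=[[0,0,0],[0,0,0],[0,0,0]])

```text
clock: 22.6
ee_pos: [0.441, 0.2246, 0.1482]
eef_rot: [3.141, -0.0, 1.774]
ft_force: [0.3, -0.6, 1.4]
finger_gap: -0.0
```

>>> step_arm(linear=[[0,0,0.02],[0,0,0.02],[0,0,0]], turn=[[0,0,0],[0,0,0],[0,0,0]])

```text
clock: 22.9
ee_pos: [0.441, 0.2246, 0.1465]
eef_rot: [3.142, -0.0, 1.774]
ft_force: [-0.1, 0.3, 1.6]
finger_gap: 0.0
```

Run:
```python
from h import *
im,K,P=snap("wrist","w15"); state()
a,_,_=snap("side","s15"); crop(a,"c24",180,50,300,160,5); crop(im,"c25",160,150,340,310,4)
```

```text
t 22.95 p [0.441  0.2246 0.1465] rpy [3.142 0.    1.774] q [ 0.47  0.28  2.   -0.    0.86 -1.31] F [-0.4 -0.5  1.5] gap -0.0002
```

View pics/c24.png

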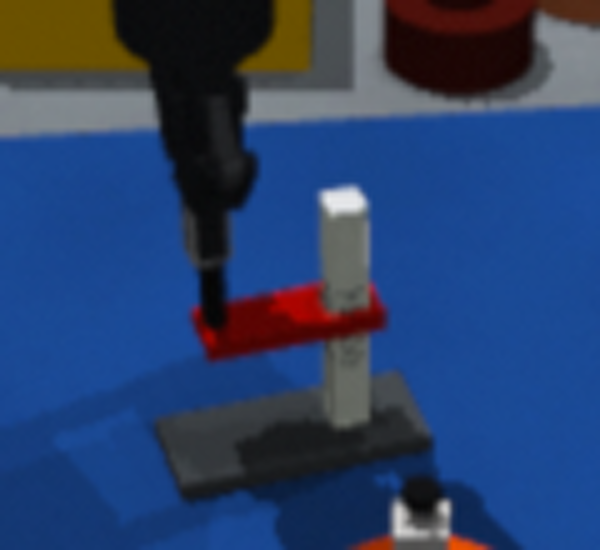

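Contact is made and the pointer is sliding (1.5 N at rest, about 4 N moving). Continuing down to 0.129.

>>> step_arm(linear=[[0,0,0.04],[0,0,0.04],[0,0,0.04],[0,0,0.04],[0,0,0.04],[0,0,0.04],[0,0,0.04],[0,0,0.04],[0,0,0.04],[0,0,0],[0,0,0]], turn=[[0,0,0],[0,0,0],[0,0,0],[0,0,0],[0,0,0],[0,0,0],[0,0,0],[0,0,0],[0,0,0],[0,0,0],[0,0,0]])

```text
clock: 24.1
ee_pos: [0.4407, 0.2244, 0.1319]
eef_rot: [-3.141, 0.0, 1.774]
ft_force: [0.6, -0.2, 0.8]
finger_gap: -0.0003
```

>>> step_arm(linear=[[0,0,0.025],[0,0,0.025],[0,0,0.02],[0,0,0],[0,0,0],[0,0,0]], turn=[[0,0,0],[0,0,0],[0,0,0],[0,0,0],[0,0,0],[0,0,0]])

```text
clock: 24.7
ee_pos: [0.4411, 0.2246, 0.1294]
eef_rot: [3.141, -0.0, 1.774]
ft_force: [-0.5, 0.1, -0.3]
finger_gap: -0.0001
```

Run:
```python
from h import *
state()
```

```text
t 24.7 p [0.4411 0.2246 0.1294] rpy [ 3.141 -0.     1.774] q [ 0.47  0.31  2.01 -0.    0.82 -1.31] F [-0.5  0.1 -0.3] gap -0.0001
```

z=0.1294 with the force near zero, so the pointer is at about 27.6–28 mm. Retreating and checking.

>>> step_arm(linear=[[0,0,-0.1],[0,0,-0.4],[0,0,-0.8],[0,0,-0.8],[0,0,-0.8],[0,-0.8,-0.4],[0,-0.9,0],[0,-0.7,0],[0,0,0],[0,0,0]], turn=[[0,0,0],[0,0,0],[0,0,0],[0,0,0],[0,0,0],[0,0,0],[0,0,0],[0,0,0],[0,0,0],[0,0,0]])

```text
clock: 25.7
ee_pos: [0.3472, 0.2054, 0.262]
eef_rot: [3.14, -0.0, 1.775]
ft_force: [-0.0, -0.3, 0.2]
finger_gap: -0.0003
```

Run:
```python
from h import *
state()
a,_,_=snap("side","s16"); crop(a,"c26",190,70,310,200,4.6)
b,_,_=snap("wrist","w16"); crop(b,"c27",60,60,460,360,2)
c,_,_=snap("top","t16"); crop(c,"c28",100,140,360,250,3)
```

```text
t 25.7 p [0.3472 0.2054 0.262 ] rpy [ 3.14  -0.     1.775] q [ 0.53 -0.02  2.06 -0.    1.1  -1.24] F [-0.  -0.3  0.2] gap -0.0003
```

View pics/c26.png

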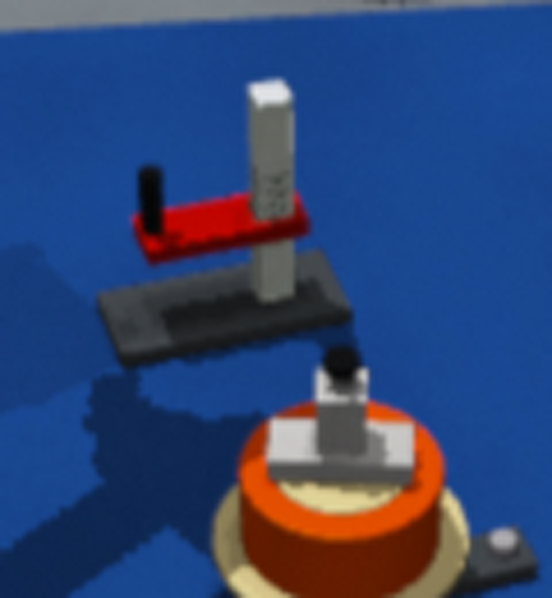

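View pics/w16.png

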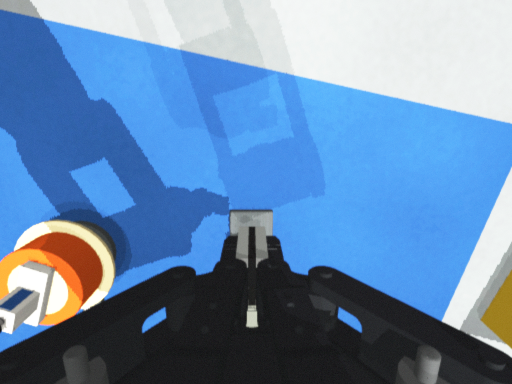

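View pics/c28.png

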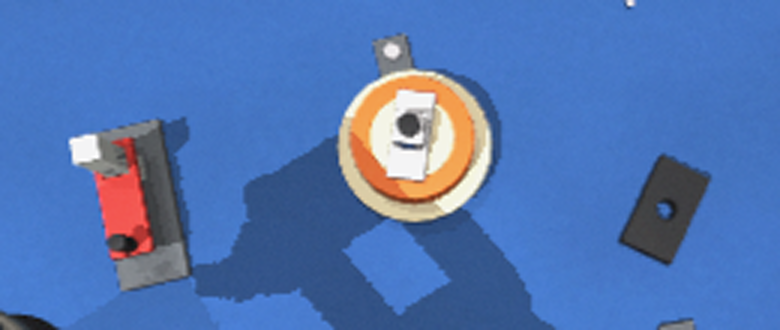

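Run:
```python
from h import *
def red(n):
    im,K,P=load(n);h=cv2.cvtColor(im[80:150,205:270],cv2.COLOR_BGR2HSV)
    m=((h[...,0]<6)|(h[...,0]>174))&(h[...,1]>150)&(h[...,2]>80); 
    return m,K,P
for n in("side0","s16"):
    m,K,P=red(n); ys,xs=np.nonzero(m)
    # lower front-left corner region: bottom edge row by column
    b=[ys[xs==x].max()+80 for x in range(22,38) if (xs==x).any()]; t=[ys[xs==x].min()+80 for x in range(24,38) if (xs==x).any()]
    print(n,m.sum(),np.mean(b),np.mean(t))
X=np.array([.455,.228,.09])
for z in(.092,.072): print(z,proj(K,P,[.455,.211,z]))
# side knob
for r in(.026,.028,.03): print(r,proj(K,P,[.5219,-.0057,.196-r]))
im=cv2.imread("pics/s16.png"); g=cv2.cvtColor(im,cv2.COLOR_BGR2GRAY)[140:160,255:275]; ys,xs=np.nonzero(g<40); print("knob",xs.mean()+255,ys.mean()+140,ys.min()+140,len(xs))
# bystanders diff side0 vs s16
d=cv2.absdiff(cv2.imread("pics/side0.png"),im).max(2)
for n,(x0,y0,x1,y1) in dict(spare=(330,115,365,150),bobbin=(362,175,390,208),driver=(330,232,425,268)).items(): print(n,(d[y0:y1,x0:x1]>40).sum())
crop(im,"c29",232,80,268,142,9)
```

```text
side0 219 115.1875 107.35714285714286
s16 221 122.0625 114.07142857142857
0.092 [228.26068813 116.67101629]
0.072 [228.55384799 122.93449325]
0.026 [264.59870629 146.79438319]
0.028 [264.58554678 147.50876792]
0.03 [264.57242234 148.22124913]
knob 262.0 144.94174757281553 140 103
spare 0
bobbin 0
driver 0
```

View pics/c29.png

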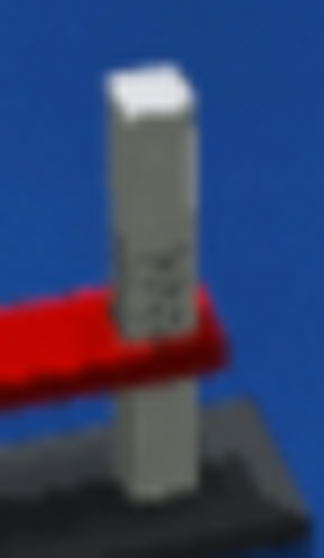

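Run:
```python
from h import *
im,K,P=load("s16")
for z in (.15,.1,.092,.075,.072,.069): print(z,proj(K,P,[.5120,.2288,z]).round(2))
crop(load("side0")[0],"c30",232,80,268,142,9)
for n in("side0","s16"):
    a=load(n)[0]; print(n,[a[y,248:252].mean(0).astype(int).tolist() for y in range(104,124)])
```

```text
0.15 [249.77  92.27]
0.1 [249.91 108.64]
0.092 [249.93 111.17]
0.075 [249.97 116.49]
0.072 [249.98 117.41]
0.069 [249.99 118.34]
side0 [[95, 101, 97], [95, 101, 97], [94, 100, 97], [90, 96, 92], [80, 84, 81], [74, 79, 78], [56, 60, 88], [25, 28, 99], [4, 7, 88], [2, 4, 75], [4, 7, 71], [26, 28, 71], [62, 66, 77], [74, 78, 76], [80, 84, 81], [80, 84, 81], [75, 80, 77], [80, 85, 81], [78, 83, 80], [86, 92, 88]]
s16 [[96, 103, 99], [95, 101, 97], [95, 101, 97], [91, 97, 94], [81, 85, 82], [78, 83, 79], [86, 92, 88], [80, 84, 81], [79, 85, 81], [87, 92, 89], [81, 86, 82], [82, 87, 83], [79, 84, 86], [51, 55, 96], [18, 21, 106], [3, 6, 89], [1, 3, 73], [9, 11, 72], [43, 47, 79], [79, 85, 90]]
```

View pics/c30.png

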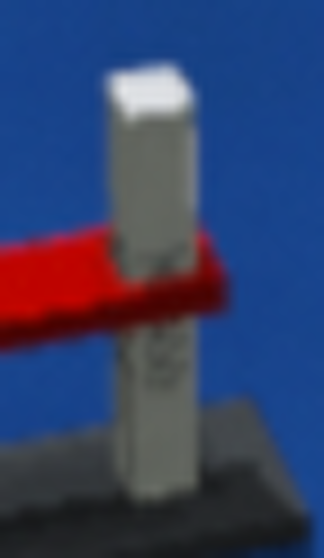

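The side camera puts the reading edge at row 117.3, which is z≈0.072 (28 mm). The gauge stands with its rod down, the bystanders are unchanged, and the arm is clear. Handing in.

Run:
```python
from workcell import ticket
print(ticket.sign_off())
```

```text
the job is handed in; nothing more can be done
None
```

The bore of the left-most roller measures about 27.8 mm deep. The gauge stands flat on the roller's face with its rod down, and the red pointer is set to about 28 mm. I handed the job in at about 26 s of the 58 s allowed.

**Gauge:** the foot touched the face at exactly the expected height. In the wrist pictures it was centred to within about 1 mm.

**Depth:** the rod slid with about 4–5 N of drag. The push then rose at about 6 N/mm to 12.3 N, of which about 8 N was on the buffer, against the 25 N limit.

**Pointer:** I pushed it down from the top of its stud with the same closed fingertips, instead of pinching it. That way any fingertip-length error cancels between the two measurements.

**Last checks:**
- The side camera put the pointer's edge at about 72 mm height, which is a setting of 28 mm.
- The knob's position fits a reading of about 28 mm. After release the rod may hold the buffer compressed by up to about 0.8 mm, so the gauge could show slightly more than the pointer.
- The spare roller, bobbin and screwdriver show no change in the side picture.

**Disagreements:**
- The pointer's travel was 20.6–21.7 mm by camera and about 20 mm by touch; the camera is good to only about a pixel, or 3 mm, so I relied on touch.
- One automatic threshold on the knob gave a wrong centre. I discarded it and read the knob from the enlarged picture.

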